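Hang the utensil pail on the counter hook

ROBOT

A 6-joint arm with a two-finger parallel gripper is mounted at the origin on the work surface. World frame = base frame: x ahead of the robot, y to its left, z up, the work surface at z = 0. Lengths are in m, angles in rad, forces in N, time in s.
With the tool pointing down it reaches from about 0.375 to 0.9 m from the base axis. Payload 3.1 kg.
Tool frame: the origin (TCP) lies at the very end of the fingers, on their centre line; the grasp point (between the pads) lies 19 mm behind it; z points along the fingers, y is the direction in which the jaws open and shut (so a half turn about z gives the same grasp; the last joint's range is limited). The gripper opens to 87 mm and grips with 3 to 60 N. Pads are 19 mm wide; open, the fingers measure 117 mm over their backs; the gripper's body (75 mm by 190 mm) begins 51 mm behind the grasp point.
Start: joints at [-1.484, 0.527, 1.433, -0, 1.181, -0.178], TCP at [0.164, -0.603, 0.223] pointing down, gripper open.
Joint ranges: [-3.08, 3.08], [-0.75, 2.2], [0.22, 2.44], [-1.43, 4.57], [0, 2.65], [-2.85, 2.85]. Speed limits (rad/s): [2.79, 2.79, 3.14, 3.14, 3.14, 3.14].

INTERFACE

Orientations are given as a unit quaternion [x, y, z, w].
In Python, from rig import robot, optics gives the robot as it stands.
- The arm moves only by the shell command python3 -m inch 'ROWS' [FORCE]. ROWS is JSON, a list of rows, each an object of numbers: "ax", "ay", "az": the turn, a rotation vector about the tool's x, y, z in rad; "dx", "dy", "dz": the shift along the tool's x, y, z in mm; "gripper": the opening in per cent of the stroke, from 0 (shut) to 100 (fully open). In form: [{"ax": .., "ay": .., "az": .., "dx": .., "dy": .., "dz": .., "gripper": ..}, ...]. A call has 1 to 8 rows; each row shifts and turns the commanded pose from where the row before left it, along the tool's axes as they then stand; what a row does not reach is not made up. A row lasts 1/10 s, in which the tool goes at most 50 mm and 8.59 degrees, less where a joint would pass 70% of its speed; a pose out of reach is approached as far as the arm can. A call with a gripper value outside its range is refused whole. The fingers move at their own pace and stop on an object; FORCE is the grip in N (left out, the last holds). Time passes only in rows, so rows that do not move let the fingers close. It gives the time, the measured TCP pose, the force and the opening at its end, in the units of the state.
- robot.get_obs(): the state, without advancing time (a new reading comes with each control period).
- optics.camera(name): name is "scene" or "side" or "wrist"; returns a dict with "img" (420x560x3 uint8, red, green, blue), "depth" (420x560 float32, m along the optical axis (not along the pixel's ray), 0 where there is no reading), "camera_matrix" (3x3 intrinsics, pixels), "position" and "attitude" of the camera in the world. Camera axes: x right, y up, looking along -z (the intrinsics and any distortion apply to the point x, -y, -z); pixel columns grow to the right and rows downward; lengths in m; the calibration is good to about 2 mm. The wrist camera is an equidistant fisheye: a pixel r from the principal point sees the ray r / f radians off the axis. A picture is of the moment at which its call begins.
- robot.hand_in(): hands the job in, once; it reports no verdict.
The state is a dict: "time": time; "q": joint angles; "joint_velocities": joint speeds; "joint_torque": joint torques, N m; "position": TCP position; "tool_rot": TCP orientation; "ft_force": force on the tool from outside, world axes, zero at the start; "moment": the same for the moment, N m; "grip_width": finger opening in m.
Only numpy, scipy, OpenCV 4.12 (cv2) and the standard library are available. Lean on these libraries where they do the work, as an engineer would, in place of code of your own. Each camera call takes 0.05 s, during which the arm holds its last target.

TASK

Clear the pail off the counter: where it stands, swing its folded bail upright without dragging or tipping the pail, then take it by the bail and hang it on the stand's hook by the kink in the middle of the bail. Lower it gently until you feel the hook take the weight, only then let go, and leave it hanging level and still, with the bottles and the food tub left where they are.

Things in the scene. Friction and masses are not known exactly. Their poses are not given: they have to be found in the camera images.
- pail: Open empty stainless pail, loose, 0.4-0.7 kg with its bail. Origin: centre of underside, z up. Outer diameter 116 mm at the foot, 148 mm at the rim (154 over the bead), 125 mm high. The bail turns about the pail's y axis 108 mm above the underside; ears at y = +-83 mm. It starts folded on the -x side, facing roughly the robot, its bar about 20 mm off the rim: lift it from outside and below.
- bail (a joint): Bail angle, rad. 0: folded level on the pail's -x side; 1.571: upright over the pail; 3.14: folded level on the +x side. The ears are slightly stiff: the bail stays at any angle it is left at; moving it takes about 1 N at the bar, so the pail need not slide.
- kink (a point): Middle of the bail's kink, on the tube's centre line. Bail: one 8 mm tube; legs from the ears to a straight cross bar (along the pail's y, 100 mm from the hinge axis, 57 mm to each side); in the middle the bar is bent 12 mm further out (sloping from 20 to 8 mm each side, then a 16 mm flat, 112 mm from the hinge axis): there the hook fits. Its -x axis points from hinge to kink; y is the pail's y.
- bar_left (a point): Place to pinch the bail: on the tube's centre line, middle of the straight bar on the pail's +y side, 38 mm from the kink's middle (straight from 20 to 57 mm). With the bail upright, fingers closing along the pail's x fit over it from above and stay clear of the hook. Held there, the pail hangs nearly level.
- bar_right (a point): The same place to pinch on the pail's -y side, 38 mm from the kink's middle.
- stand: Fixed stainless hook stand. Origin: on the counter, exactly below the middle of the hook's seat; z up. The hook, an 8 mm round bar in the stand's x-z plane, has a seat flat from x = -10 to +10 mm and rises to an upturned tip at x = -23 mm, whose top is 26 mm above the seat's upper surface. The bail's bar lies across it, along the stand's y: over the tip, then down on to the seat.
- post (a point): Foot of the stand's 22 mm square post, 140 mm behind the seat (stand's +x), 344 mm high, on a foot plate 8 mm thick (230 x 120 mm, stand x = -50 to +180). The hook arm runs from a sleeve on the post towards -x, 18 mm above the seat level, and slopes down to the seat from x = +31 to +10 mm.
- sleeve (a point): Point on the post 270 mm above the counter, where the sleeve is clamped. The sleeve's height is set anew each day and NOT measured: the seat's upper surface is anywhere from 252 to 288 mm above the counter; the hook does not give way. Hanging right, the kink's centre line is 4 mm above the seat's upper surface and the pail's underside 216 mm below that surface.
- sauce: White squeeze bottle with a red cap, diameter 54 mm, 190 mm high, origin at the centre of its underside. A bystander.
- mustard: Yellow squeeze bottle with a white cap, diameter 54 mm, 170 mm high, origin at the centre of its underside. A bystander.
- tub: Lidded clear food tub, 168 x 108 mm, 74 mm high, origin at the centre of its underside, long side along its x. A bystander.

How it is judged:
On the way, in this order (a step that is already met when the one before it is completed fails the run):
1. the bail stands upright (within 20 degrees) while the pail still stands on the counter, within 40 mm of where it stood (value of joint bail between 1.22 and 1.92 rad and height (world z) of pail below 0.006 m and angle between pail's own z axis and vertical below 0.1 rad and distance of pail from where it was at the start of the episode below 0.04 m), for 0.3 s.
2. the hook carries the pail (more than 1.5 N) at the bail's kink while the fingers are still on the bail (contact force between pail and stand above 1.5 N and contact force between the fingers and pail above 0.5 N and horizontal distance between kink and stand below 0.02 m and height (world z) of pail above 0.02 m), for 0.1 s.
At the end, for the whole second after the job is handed in: The pail hangs free of the counter (underside more than 25 mm up) with its weight on the stand's hook, the bail's kink within 18 mm (seen from above) of the hook's low point, level within 15 degrees, still (under 0.05 m/s) and let go (horizontal distance between kink and stand below 0.018 m and height (world z) of pail above 0.025 m and contact force between pail and stand above 2 N and angle between pail's own z axis and vertical below 0.26 rad and linear speed of pail below 0.05 m/s); the robot touches nothing.
It fails at once if the pail or bail is pressed, dropped or knocked on the stand with more than 14 N (contact force between pail and stand above 14 N).
It fails at once if the pail tips over (more than 35 degrees) (angle between pail's own z axis and vertical above 0.61 rad).
It fails at once if a bottle or the tub is moved more than 15 mm (distance of any of sauce, mustard, tub from where it was at the start of the episode above 0.015 m).
It also fails if it takes over 72 s, if anything falls off the work surface, if the arm or the gripper's body presses on something with over 40 N, if the wrist force passes 120 N, or if a joint passes its speed limit or range.

## Working session

There is one attempt and no reset: what is moved stays moved. The work goes in short steps, Python scripts to look and compute and a shell command to move; the robot and the scene stay as the last step left them, time stands still between calls to the robot, and variables do not carry over. Pictures are saved under pics/ and viewed, and the job is handed in when it is done.

```bash
ls; mkdir -p pics; cat > h.py <<'E'
import numpy as np, cv2
from scipy.spatial.transform import Rotation as R
from rig import robot, optics
def snap(name,fn=None):
    c=optics.camera(name)
    if fn: cv2.imwrite('pics/'+fn,cv2.cvtColor(c['img'],cv2.COLOR_RGB2BGR))
    return c
E
python3 - <<'E'
from h import *
for n in ['scene','side','wrist']:
    c=snap(n,n+'0.png'); np.savez('pics/'+n+'0.npz',**c)
    print(n,c['camera_matrix'],c['position'],c['attitude'],[k for k in c], (c['depth']>0).mean())
print(robot.get_obs())
E
```

```text
pics
scene [[437.93566607   0.         281.21511021]
 [  0.         437.93566607 208.8732392 ]
 [  0.           0.           1.        ]] [1.03006233 0.61501923 0.77931951] [0.12061936 0.41307753 0.87301451 0.2294855 ] ['img', 'depth', 'camera_matrix', 'position', 'attitude'] 0.9959948979591837
side [[496.41504572   0.         283.10805389]
 [  0.         496.41504572 208.59661642]
 [  0.           0.           1.        ]] [0.94155658 0.6775828  0.85269618] [0.08049502 0.40196806 0.89227053 0.18919707] ['img', 'depth', 'camera_matrix', 'position', 'attitude'] 0.9961267006802721
wrist [[325.1922621    0.         280.85473441]
 [  0.         325.1922621  203.60193482]
 [  0.           0.           1.        ]] [ 0.22885496 -0.58488674  0.38347313] [-0.09856874  0.07660631 -0.60252079  0.78827937] ['img', 'depth', 'camera_matrix', 'position', 'attitude'] 0.9343835034013606
{'time': 0.15, 'q': array([-1.48446648e+00,  5.28238956e-01,  1.43358678e+00, -3.28342524e-06,
        1.18141901e+00, -1.78546925e-01]), 'joint_velocities': array([ 3.45974921e-04, -3.36304916e-03, -4.09165261e-03, -1.48799039e-04,
       -6.41692864e-04,  9.31637350e-05]), 'joint_torque': array([ 1.80819632e-03, -4.40428627e+01, -1.76844102e+01,  6.33101841e-02,
        5.52029419e-02, -9.08096195e-05]), 'position': array([ 0.16356955, -0.60264124,  0.22181159]), 'tool_rot': array([ 9.91242427e-01,  1.32052142e-01,  3.65575362e-05, -8.25237014e-04]), 'ft_force': array([ 0.08123561, -0.39616379,  0.77582592]), 'moment': array([-0.0626546 ,  0.05808889,  0.0256111 ]), 'grip_width': 0.08718898061903602}
```

View pics/scene0.png

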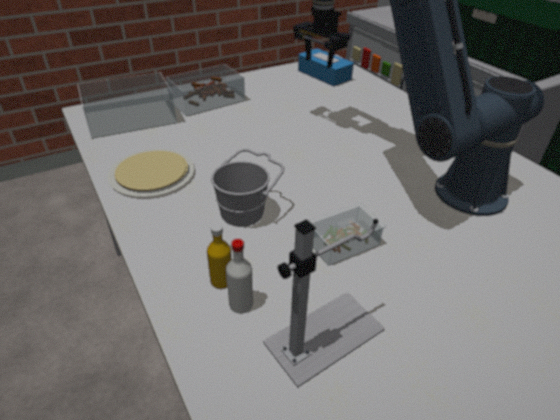

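View pics/side0.png

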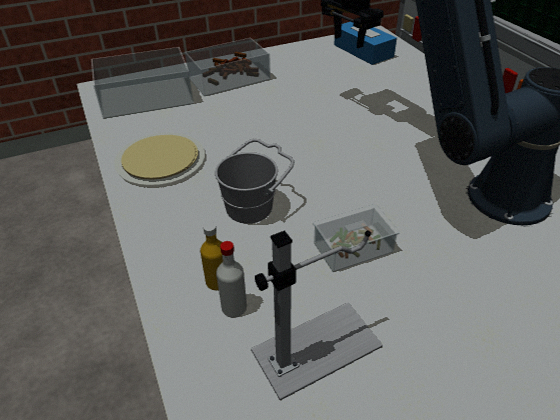

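View pics/wrist0.png

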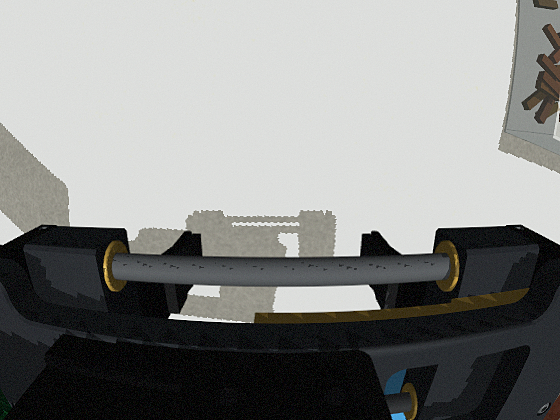

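The scene and side views show the pail near px (241,195) with its bail folded toward the robot. The stand's post is at (302,290) and its hook tip at about (368,235) in the side view. The bottles stand left of the post and the tub is beyond the hook. Next I'll turn these into positions.

```bash
cat >> h.py <<'E'
def cloud(c):
    K=c['camera_matrix']; d=c['depth']; v,u=np.mgrid[0:420,0:560]
    P=np.stack([(u-K[0,2])/K[0,0]*d, -(v-K[1,2])/K[1,1]*d, -d],-1)
    W=P@R.from_quat(c['attitude']).as_matrix().T+np.array(c['position'])
    W[d<=0]=np.nan
    return W
def ray(c,u,v):
    K=c['camera_matrix']; r=np.array([(u-K[0,2])/K[0,0],-(v-K[1,2])/K[1,1],-1])
    return np.array(c['position']),R.from_quat(c['attitude']).as_matrix()@r
def onz(c,u,v,z):
    o,r=ray(c,u,v); return o+r*(z-o[2])/r[2]
def tri(c1,p1,c2,p2):
    o1,r1=ray(c1,*p1);o2,r2=ray(c2,*p2)
    A=np.stack([r1,-r2],1); t=np.linalg.lstsq(A,o2-o1,rcond=None)[0]
    a=o1+t[0]*r1;b=o2+t[1]*r2
    return (a+b)/2,np.linalg.norm(a-b)
E
python3 - <<'E'
from h import *
S={n:dict(np.load(f'pics/{n}0.npz')) for n in ['scene','side']}
for n,c in S.items():
    W=cloud(c); im=c['img'].astype(int)
    print(n,'table z', np.nanmedian(W[300:,420:,2]) if n=='scene' else np.nanmedian(W[350:,450:520,2]))
    # top-down map
    m=np.full((600,700,3),255,np.uint8) # x 0.1..0.9? y -.6...5
    ok=np.isfinite(W[...,2])&(W[...,2]>0.012)
    p=W[ok]; col=im[ok]
    order=np.argsort(p[:,2])
    p=p[order];col=col[order]
    x=((p[:,0]-0.2)*1000).astype(int); y=((0.5-p[:,1])*700/1.0*1).astype(int)
    for xx,yy,cc,zz in zip(x,y,col,p[:,2]):
        if 0<=xx<600 and 0<=yy<700 : cv2.circle(m,(yy,599-xx),1,tuple(int(k) for k in cv2.applyColorMap(np.uint8([[min(255,zz*700)]]),cv2.COLORMAP_JET)[0,0]),-1)
    cv2.imwrite(f'pics/top_{n}.png',m)
    # crops
    cr=c['img'][130:240,190:320] if n=='scene' else c['img'][125:235,190:320]
    cv2.imwrite(f'pics/crop_{n}.png',cv2.cvtColor(cv2.resize(cr,None,fx=5,fy=5,interpolation=cv2.INTER_CUBIC),cv2.COLOR_RGB2BGR))
    cr=c['img'][210:390,240:400]
    cv2.imwrite(f'pics/crst_{n}.png',cv2.cvtColor(cv2.resize(cr,None,fx=3.3,fy=3.3,interpolation=cv2.INTER_CUBIC),cv2.COLOR_RGB2BGR))
E
```

```text
scene table z 0.00030384364450136703
side table z -0.0013298468121347717
```

View pics/top_scene.png

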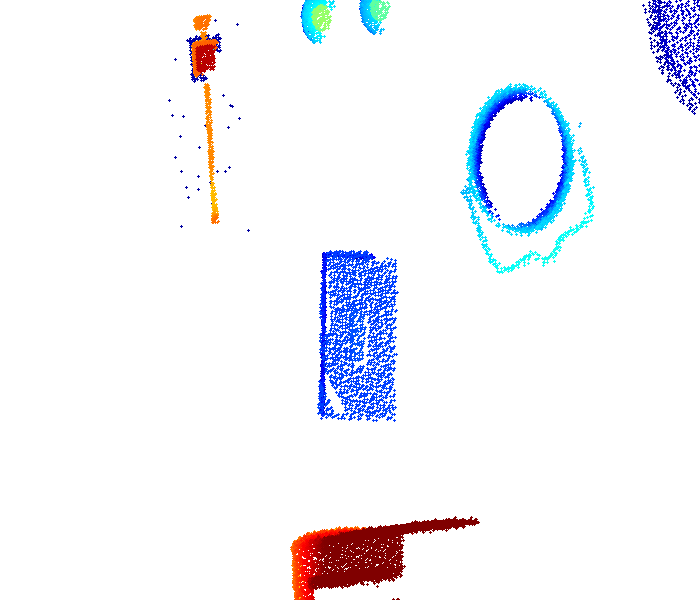

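View pics/crop_side.png

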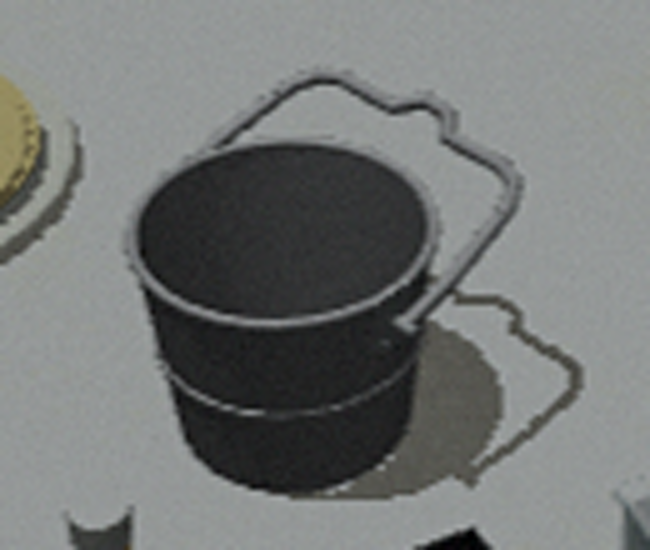

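View pics/crst_side.png

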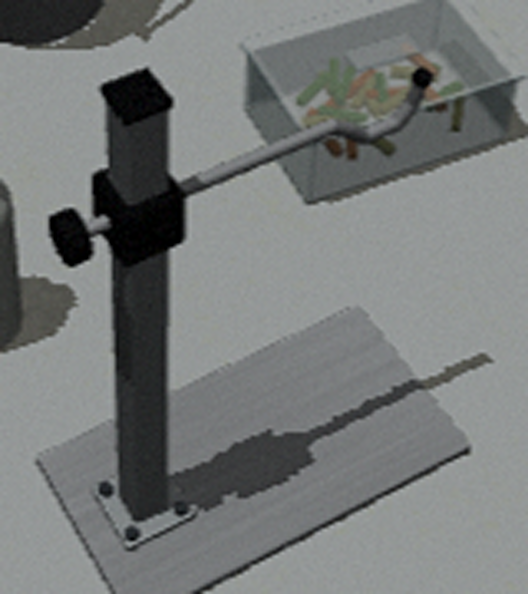

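View pics/crst_scene.png

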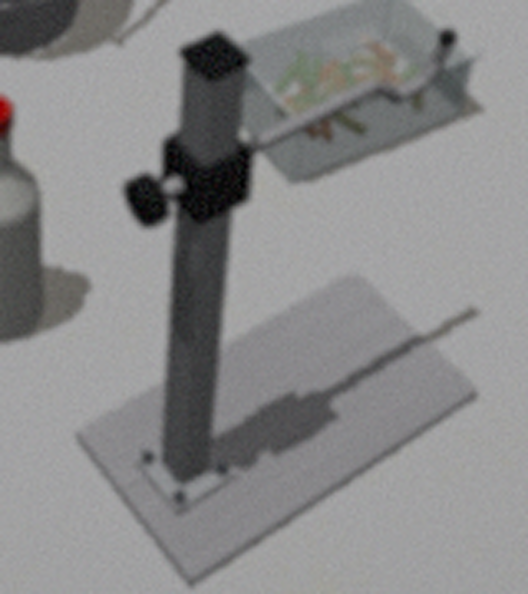

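View pics/crop_scene.png

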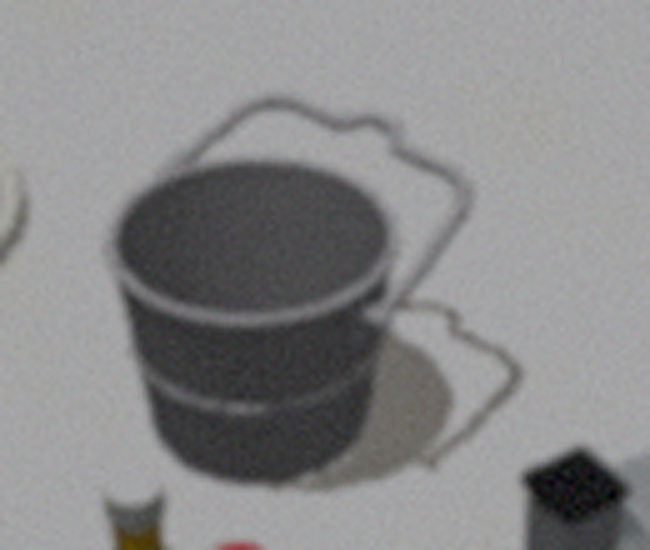

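The side crop shows the bail's kink at about px (275,147) and the bar on both sides of it. The stand's hook points at the robot. Now for the fits.

```bash
python3 - <<'E'
from h import *
from scipy.optimize import least_squares
S={n:dict(np.load(f'pics/{n}0.npz')) for n in ['scene','side']}
def circ(P,r=None):
    f=lambda q:np.hypot(P[:,0]-q[0],P[:,1]-q[1])-(q[2] if r is None else r)
    q=least_squares(f,[*P[:,:2].mean(0),0.07],loss='soft_l1',f_scale=.002).x; return q
for n,c in S.items():
    W=cloud(c); P=W[np.isfinite(W[...,2])]
    near=(np.hypot(P[:,0]-.64,P[:,1]+.24)<.2)
    Q=P[near]
    rim=Q[(Q[:,2]>.119)&(np.hypot(Q[:,0]-.64,Q[:,1]+.24)<.1)]
    q=circ(rim); print(n,'rim',q, np.percentile(rim[:,2],[50,95]),len(rim))
    r=np.hypot(Q[:,0]-q[0],Q[:,1]-q[1])
    b=Q[(r>.083)&(Q[:,2]>.085)&(Q[:,2]<.15)&(Q[:,0]<q[0]+.03)]
    print('bail n',len(b),'z',np.percentile(b[:,2],[5,50,95]))
    # farthest
    best=None
    for th in np.linspace(-.6,.6,241):
        d=np.array([-np.cos(th),-np.sin(th)]); s=(b[:,:2]-q[:2])@d; t=(b[:,:2]-q[:2])@np.array([d[1],-d[0]])*-1
        # symmetric extents: straight bar points
        k=(s>.085)
        # bar spans t in -57..57 at s=100
        m=k&(abs(t)<.057)&(abs(t)>.02)
        e=np.abs(s[m]-.1).mean() if m.sum()>5 else 9
        if best is None or e<best[0]: best=(e,th,m.sum(),t[k].min(),t[k].max())
    print('yaw',best)
    th=best[1]; d=np.array([-np.cos(th),-np.sin(th)]); s=(b[:,:2]-q[:2])@d; t=(b[:,:2]-q[:2])@np.array([-np.sin(th),np.cos(th)])
    for a in np.arange(-.09,.09,.01):
        m=(t>a)&(t<a+.01)&(s>.05)
        if m.any(): print('  t %.3f s %.4f z %.4f n %d'%(a,np.median(s[m]),np.median(b[m,2]),m.sum()))
    # stand
    H=P[(P[:,2]>.2)&(P[:,2]<.4)&(P[:,0]>.5)&(P[:,0]<.8)&(P[:,1]>.1)&(P[:,1]<.32)]
    for a in np.arange(.54,.80,.01):
        m=(H[:,0]>a)&(H[:,0]<a+.01)
        if m.any(): print('  x %.3f y %.4f z med %.4f max %.4f n %d'%(a,np.median(H[m,1]),np.median(H[m,2]),H[m,2].max(),m.sum()))
E
```

```text
scene rim [ 0.63926497 -0.24345842  0.07403788] [0.12476616 0.13676129] 477
bail n 302 z [0.11537714 0.13611708 0.14378391]
yaw (np.float64(0.004643313138814325), np.float64(0.19500000000000006), np.int64(77), np.float64(-0.06335941940770752), np.float64(0.06121481017831959))
  t -0.090 s 0.0687 z 0.1364 n 24
  t -0.080 s 0.0794 z 0.1400 n 9
  t -0.070 s 0.0825 z 0.1411 n 8
  t -0.060 s 0.0834 z 0.1406 n 8
  t -0.050 s 0.0863 z 0.1403 n 11
  t -0.040 s 0.0948 z 0.1412 n 17
  t -0.030 s 0.1020 z 0.1433 n 11
  t -0.020 s 0.1042 z 0.1438 n 9
  t -0.010 s 0.0984 z 0.1411 n 9
  t -0.000 s 0.0956 z 0.1408 n 9
  t 0.010 s 0.0976 z 0.1400 n 9
  t 0.020 s 0.1003 z 0.1398 n 10
  t 0.030 s 0.1025 z 0.1401 n 10
  t 0.040 s 0.1017 z 0.1402 n 9
  t 0.050 s 0.0954 z 0.1365 n 16
  t 0.060 s 0.0732 z 0.1297 n 31
  t 0.070 s 0.0589 z 0.1243 n 11
  x 0.570 y 0.1951 z med 0.2773 max 0.2799 n 11
  x 0.580 y 0.1933 z med 0.2663 max 0.2809 n 62
  x 0.590 y 0.1944 z med 0.2519 max 0.2568 n 24
  x 0.600 y 0.1955 z med 0.2522 max 0.2542 n 21
  x 0.610 y 0.1976 z med 0.2541 max 0.2584 n 14
  x 0.620 y 0.1981 z
[... 1999 characters left out ...]
ed 0.2676 max 0.2719 n 28
  x 0.650 y 0.2014 z med 0.2679 max 0.2710 n 26
  x 0.660 y 0.2013 z med 0.2683 max 0.2713 n 29
  x 0.670 y 0.2029 z med 0.2673 max 0.2714 n 29
  x 0.680 y 0.2030 z med 0.2678 max 0.2698 n 29
  x 0.690 y 0.2042 z med 0.2678 max 0.2697 n 30
  x 0.700 y 0.2053 z med 0.2681 max 0.2708 n 32
  x 0.710 y 0.2053 z med 0.2681 max 0.2713 n 27
  x 0.720 y 0.2214 z med 0.2752 max 0.3423 n 58
  x 0.730 y 0.2171 z med 0.2954 max 0.3448 n 401
  x 0.740 y 0.2179 z med 0.2925 max 0.3447 n 438
  x 0.750 y 0.2126 z med 0.2826 max 0.3451 n 551
  x 0.760 y 0.2095 z med 0.2678 max 0.2822 n 41
  x 0.770 y 0.2176 z med 0.2747 max 0.2800 n 88
  x 0.780 y 0.2128 z med 0.2701 max 0.2802 n 84
```

```bash
python3 - <<'E'
from h import *
S={n:dict(np.load(f'pics/{n}0.npz')) for n in ['scene','side']}
q=np.array([.6395,-.243])
B=[]
for n,c in S.items():
    W=cloud(c); P=W[np.isfinite(W[...,2])]
    r=np.hypot(*(P[:,:2]-q).T)
    b=P[(r>.082)&(r<.125)&(P[:,2]>.1)&(P[:,2]<.15)]; B.append(b)
B=np.concatenate(B)
for th in [.3,.33,.36,.39,.42]:
    d=np.array([-np.cos(th),-np.sin(th)]); e=np.array([np.sin(th),-np.cos(th)])*-1
    s=(B[:,:2]-q)@d; t=(B[:,:2]-q)@e
    k=(s>.085)&(abs(t)<.055)&(abs(t)>.022); p=np.polyfit(t[k],s[k],1)
    print(th,'slope',p, 'z',np.median(B[k,2]))
    out=[]
    for a in np.arange(-.1,.1,.01):
        m=(t>a)&(t<a+.01)&(s>-.02); out.append('%d:%.0f/%.0f'%((a+.005)*1000,np.median(s[m])*1000,np.median(B[m,2])*1000) if m.any() else '-')
    print(' '.join(out))
# post
for n,c in S.items():
    W=cloud(c); P=W[np.isfinite(W[...,2])]
    T=P[(P[:,2]>.338)&(P[:,2]<.35)&(abs(P[:,0]-.74)<.04)&(abs(P[:,1]-.215)<.05)]
    print(n,'post top',T.mean(0),T.min(0),T.max(0))
    im=c['img'].astype(int)
    A=P[(P[:,2]>.262)&(P[:,2]<.275)&(P[:,0]>.635)&(P[:,0]<.71)&(abs(P[:,1]-.2)<.03)]
    print('arm slope',np.polyfit(A[:,0],A[:,1],1),np.median(A[:,2]))
    T=P[(P[:,2]>.262)&(P[:,0]>.55)&(P[:,0]<.592)&(abs(P[:,1]-.2)<.03)]
    print('tip',T[T[:,2]>.272].mean(0),T.min(0),T.max(0))
E
```

```text
0.3 slope [0.07678501 0.0942795 ] z 0.13963662351221723
-95:28/120 -85:46/127 -75:83/137 -65:88/138 -55:88/140 -45:89/140 -35:90/140 -25:96/140 -15:104/143 -5:105/143 4:99/141 14:95/140 24:96/139 34:97/139 44:98/139 54:96/140 64:88/135 74:58/126 84:17/114 -
0.33 slope [0.05558976 0.09392876] z 0.13945966663870457
-95:8/114 -85:44/126 -75:80/135 -65:89/139 -55:90/140 -45:90/140 -35:91/140 -25:95/140 -15:103/143 -5:105/143 4:101/141 14:95/140 24:95/139 34:96/139 44:97/139 54:95/140 64:89/136 74:60/127 84:18/114 -
0.36 slope [0.03394206 0.09353207] z 0.13957750280202452
-95:-3/111 -85:43/125 -75:78/134 -65:90/138 -55:92/140 -45:92/140 -35:92/140 -25:95/140 -15:100/141 -5:105/143 4:103/142 14:95/140 24:94/139 34:95/139 44:95/140 54:94/140 64:90/137 74:62/129 84:20/116 -
0.39 slope [0.00415661 0.09334769] z 0.13952464693844935
-95:-0/111 -85:41/123 -75:69/131 -65:90/138 -55:93/140 -45:92/140 -35:94/139 -25:94/140 -15:99/140 -5:104/143 4:105/143 14:98/140 24:93/139 34:93/139 44:94/139 54:93/139 64:90/138 74:69/131 84:24/117 -
0.42 slope [-0.02709525  0.09333852] z 0.13966558758791725
-95:3/111 -85:42/123 -75:68/129 -65:91/137 -55:95/139 -45:94/140 -35:94/140 -25:93/140 -15:98/140 -5:104/143 4:105/143 14:100/141 24:92/140 34:92/139 44:93/139 54:92/139 64:89/140 74:72/133 84:28/119 -
scene post top [0.74266086 0.20769816 0.34367372] [0.72869518 0.19310662 0.33819247] [0.75463475 0.21920091 0.34660639]
arm slope [0.08250581 0.14575786] 0.26965125101334286
tip [0.58065546 0.19299964 0.27716793] [0.5770458  0.18846822 0.26221296] [0.5864516  0.19621384 0.28092237]
side post top [0.74297715 0.20887526 0.34241996] [0.72960993 0.19433208 0.33817395] [0.75561177 0.22063948 0.34511064]
arm slope [0.08690337 0.14363624] 0.2680024339542633
tip [0.58106285 0.19382529 0.27553858] [0.57576435 0.1882485  0.26245956] [0.58678983 0.19889264 0.27877362]
```

```bash
python3 -m inch '[{"dx":42,"dy":-15.7},{"dx":42,"dy":-15.7},{"dx":42,"dy":-15.7},{"dx":42,"dy":-15.7},{"dx":42,"dy":-15.7},{"dx":42,"dy":-15.7}]' 4; python3 -m inch '[{"dx":42,"dy":-15.7},{"dx":42,"dy":-15.7},{"dx":42,"dy":-15.7},{"dx":42,"dy":-15.7},{"dx":42,"dy":-15.7}]'; python3 -m inch '[{"az":-0.14},{"az":-0.14},{"az":-0.14},{"az":-0.14},{"az":-0.14},{"az":-0.14}]';python3 -m inch '[{"az":-0.14},{"az":-0.14},{"az":-0.14},{"az":-0.14},{"az":-0.14},{"az":-0.14,"gripper":50},{}]'
cat >> h.py <<'E'
def tgt(p,yaw):
    """deltas to TCP p with tool x yaw, in tool axes (approx. pointing down)"""
    o=robot.get_obs(); M=R.from_quat(o['tool_rot']).as_matrix()
    d=M.T@(np.array(p)-o['position'])*1000
    cy=np.arctan2(M[1,0],M[0,0]); 
    print('pos',o['position'].round(4),'tilt',M[:,2].round(4),'yaw',round(cy,4),'d(mm)',d.round(1),'az',round(-(yaw-cy),4),'F',np.array(o['ft_force']).round(2),'M',np.array(o['moment']).round(3),'w',round(o['grip_width'],4),'t',o['time'])
E
python3 - <<'E'
from h import *
tgt([.5652,-.3145,.130],1.956)
snap('wrist','w1.png'); c=snap('side','s1.png')
E
```

```text
pos [ 0.1636 -0.6026  0.2218] tilt [-1.0e-04  1.6e-03 -1.0e+00] yaw 0.2649 d(mm) [ 463.  -172.8   92.2] az -1.6911 F [ 0.08 -0.4   0.78] M [-0.063  0.058  0.026] w 0.0872 t 0.15invalid input
invalid input
invalid input
invalid input
```

View pics/w1.png

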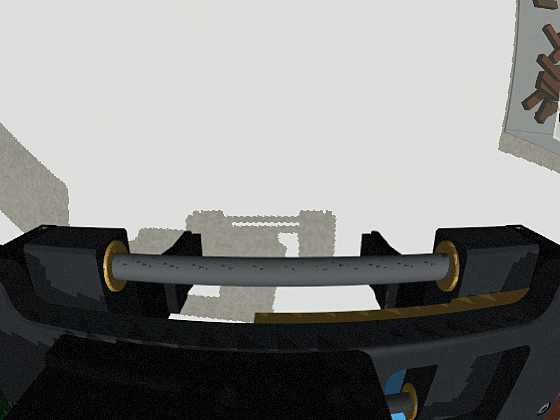

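View pics/s1.png

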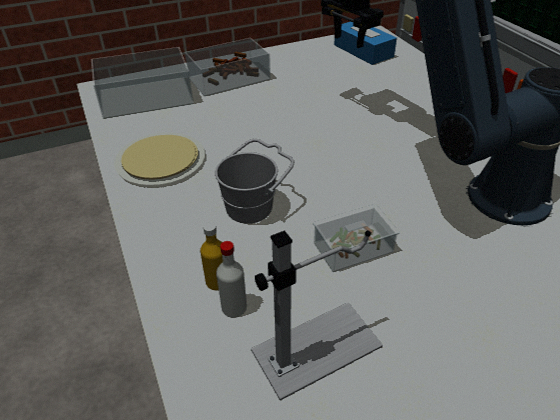

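Nothing moved: the pictures are unchanged and the rows were refused, so each row must list every field.

```bash
python3 -m inch '[{"ax":0,"ay":0,"az":0,"dx":42,"dy":-15.7,"dz":0,"gripper":100},{"ax":0,"ay":0,"az":0,"dx":42,"dy":-15.7,"dz":0,"gripper":100},{"ax":0,"ay":0,"az":0,"dx":42,"dy":-15.7,"dz":0,"gripper":100},{"ax":0,"ay":0,"az":0,"dx":42,"dy":-15.7,"dz":0,"gripper":100},{"ax":0,"ay":0,"az":0,"dx":42,"dy":-15.7,"dz":0,"gripper":100},{"ax":0,"ay":0,"az":0,"dx":42,"dy":-15.7,"dz":0,"gripper":100}]' 4; python3 -m inch '[{"ax":0,"ay":0,"az":0,"dx":42,"dy":-15.7,"dz":0,"gripper":100},{"ax":0,"ay":0,"az":0,"dx":42,"dy":-15.7,"dz":0,"gripper":100},{"ax":0,"ay":0,"az":0,"dx":42,"dy":-15.7,"dz":0,"gripper":100},{"ax":0,"ay":0,"az":0,"dx":42,"dy":-15.7,"dz":0,"gripper":100},{"ax":0,"ay":0,"az":0,"dx":42,"dy":-15.7,"dz":0,"gripper":100},{"ax":0,"ay":0,"az":0,"dx":0,"dy":0,"dz":0,"gripper":100}]'
python3 -m inch '[{"ax":0,"ay":0,"az":-0.14,"dx":0,"dy":0,"dz":0,"gripper":100},{"ax":0,"ay":0,"az":-0.14,"dx":0,"dy":0,"dz":0,"gripper":100},{"ax":0,"ay":0,"az":-0.14,"dx":0,"dy":0,"dz":0,"gripper":100},{"ax":0,"ay":0,"az":-0.14,"dx":0,"dy":0,"dz":0,"gripper":100},{"ax":0,"ay":0,"az":-0.14,"dx":0,"dy":0,"dz":0,"gripper":100},{"ax":0,"ay":0,"az":-0.14,"dx":0,"dy":0,"dz":0,"gripper":100}]'
python3 -m inch '[{"ax":0,"ay":0,"az":-0.14,"dx":0,"dy":0,"dz":0,"gripper":50},{"ax":0,"ay":0,"az":-0.14,"dx":0,"dy":0,"dz":0,"gripper":50},{"ax":0,"ay":0,"az":-0.14,"dx":0,"dy":0,"dz":0,"gripper":50},{"ax":0,"ay":0,"az":-0.14,"dx":0,"dy":0,"dz":0,"gripper":50},{"ax":0,"ay":0,"az":-0.14,"dx":0,"dy":0,"dz":0,"gripper":50},{"ax":0,"ay":0,"az":-0.14,"dx":0,"dy":0,"dz":0,"gripper":50},{"ax":0,"ay":0,"az":0,"dx":0,"dy":0,"dz":0,"gripper":50}]'
python3 - <<'E'
from h import *
tgt([.5652,-.3145,.130],1.956)
snap('wrist','w2.png'); c=snap('side','s2.png')
np.savez('pics/w2.npz',**snap('wrist'))
E
```

```text
time: 0.85
position: [0.3834, -0.4451, 0.2225]
tool_rot: [0.991, 0.132, 0.0, -0.0]
ft_force: [0.5, -0.7, 0.6]
grip_width: 0.0868
time: 1.45
position: [0.5685, -0.3116, 0.2224]
tool_rot: [0.991, 0.135, 0.001, -0.0]
ft_force: [-0.3, -0.2, -1.2]
grip_width: 0.087
time: 2.05
position: [0.5635, -0.3161, 0.2224]
tool_rot: [0.85, 0.527, -0.0, -0.0]
ft_force: [-0.4, -0.1, 0.7]
grip_width: 0.0868
time: 2.75
position: [0.5635, -0.3161, 0.2224]
tool_rot: [0.564, 0.826, -0.0, -0.0]
ft_force: [-0.1, -0.1, -0.5]
grip_width: 0.0458
pos [ 0.5635 -0.3161  0.2224] tilt [-7.e-04  1.e-04 -1.e+00] yaw 1.944 d(mm) [ 0.8  2.2 92.4] az -0.012 F [-0.07 -0.1  -0.47] M [-0.025 -0.149 -0.002] w 0.0458 t 2.75
```

View pics/w2.png

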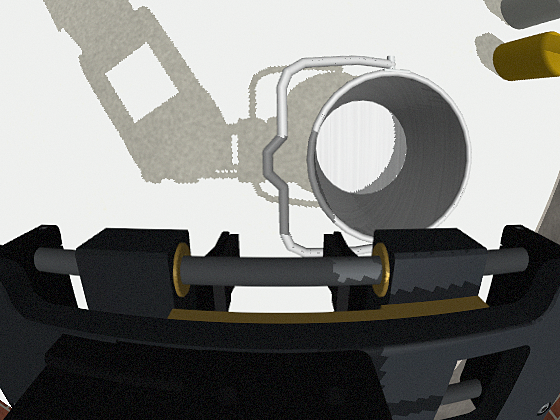

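View pics/s2.png

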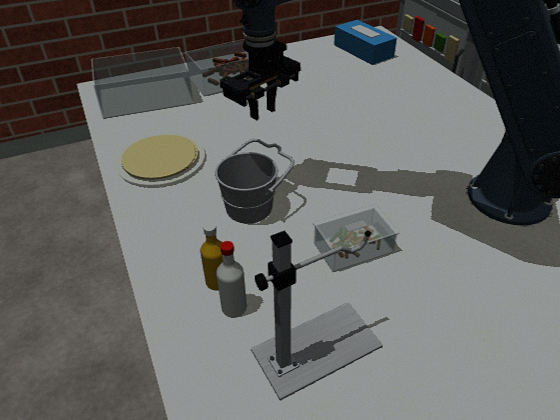

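The wrist view shows the bar running vertically at column 284, kink at (268,158), centred between the fingertips at columns 230 and 335. I'll cross-check the bar position from wrist depth.

```bash
cat >> h.py <<'E'
def wcloud(c):
    K=c['camera_matrix']; d=c['depth']; v,u=np.mgrid[0:420,0:560]
    a=(u-K[0,2])/K[0,0]; b=(v-K[1,2])/K[1,1]; th=np.hypot(a,b)+1e-9
    k=np.tan(np.minimum(th,1.4))/th
    P=np.stack([a*k*d,-b*k*d,-d],-1)
    W=P@R.from_quat(c['attitude']).as_matrix().T+np.array(c['position']); W[d<=0]=np.nan
    return W
E
python3 - <<'E'
from h import *
c=dict(np.load('pics/w2.npz')); W=wcloud(c)
for v in range(60,245,8):
    r=W[v]; u=np.arange(560); m=(r[:,2]>.1)&(r[:,2]<.17)&(u>255)&(u<300)
    if m.any(): print(v,u[m].min(),u[m].max(),np.nanmedian(r[m],0).round(4))
m=(abs(W[...,2]-.125)<.006); P=W[m]; P=P[np.hypot(P[:,0]-.6395,P[:,1]+.243)<.085]
P=P[np.hypot(P[:,0]-.6395,P[:,1]+.243)>.065]
from scipy.optimize import least_squares
print(least_squares(lambda q:np.hypot(P[:,0]-q[0],P[:,1]-q[1])-q[2],[.64,-.24,.075],loss='soft_l1',f_scale=.002).x)
print('table',np.nanmedian(W[300:,:,2]),np.nanmedian(W[30:60,150:230,2]))
E
```

```text
60 296 299 [ 0.5337 -0.2029  0.134 ]
68 284 299 [ 0.5318 -0.2112  0.1376]
76 279 290 [ 0.5293 -0.2191  0.1386]
84 277 287 [ 0.5298 -0.2255  0.1403]
92 276 285 [ 0.531  -0.2317  0.1395]
100 276 285 [ 0.5332 -0.2373  0.1397]
108 277 285 [ 0.5357 -0.2428  0.1403]
116 276 286 [ 0.5379 -0.2484  0.1396]
124 276 286 [ 0.54   -0.254   0.1397]
132 276 286 [ 0.5422 -0.2595  0.1394]
140 271 284 [ 0.542 -0.266  0.141]
148 264 277 [ 0.5393 -0.2734  0.1422]
156 262 271 [ 0.5386 -0.2799  0.1435]
164 262 271 [ 0.5408 -0.2856  0.1435]
172 262 273 [ 0.5436 -0.2911  0.1428]
180 267 282 [ 0.5508 -0.295   0.1422]
188 276 287 [ 0.558  -0.299   0.1395]
196 278 287 [ 0.5611 -0.3048  0.1398]
204 278 287 [ 0.5634 -0.3107  0.1397]
212 278 287 [ 0.5657 -0.3166  0.1399]
220 278 287 [ 0.5681 -0.3227  0.14  ]
228 279 288 [ 0.5712 -0.3287  0.1392]
236 280 290 [ 0.5748 -0.3344  0.14  ]
244 284 297 [ 0.5817 -0.3401  0.1384]
[ 0.63866254 -0.24398201  0.07254604]
table 0.33280181931349473 -0.000626826436778305
```

The wrist, scene and side cameras agree: bar_right at about (0.565,-0.314,0.1365) and pail yaw 0.39. Next I descend so the tips stay 4 mm above the rim, then pinch softly.

```bash
python3 -m inch '[{"ax":0,"ay":0,"az":-0.017,"dx":0.7,"dy":1.7,"dz":25,"gripper":40},{"ax":0,"ay":0,"az":0,"dx":0,"dy":0,"dz":25,"gripper":40},{"ax":0,"ay":0,"az":0,"dx":0,"dy":0,"dz":20,"gripper":40},{"ax":0,"ay":0,"az":0,"dx":0,"dy":0,"dz":15,"gripper":40},{"ax":0,"ay":0,"az":0,"dx":0,"dy":0,"dz":5,"gripper":40},{"ax":0,"ay":0,"az":0,"dx":0,"dy":0,"dz":3,"gripper":40},{"ax":0,"ay":0,"az":0,"dx":0,"dy":0,"dz":0,"gripper":40}]' 4
python3 - <<'E'
from h import *
tgt([.5650,-.3142,.129],1.961)
E
python3 -m inch '[{"ax":0,"ay":0,"az":0,"dx":0,"dy":0,"dz":0,"gripper":20},{"ax":0,"ay":0,"az":0,"dx":0,"dy":0,"dz":0,"gripper":20},{"ax":0,"ay":0,"az":0,"dx":0,"dy":0,"dz":0,"gripper":20}]'
python3 - <<'E'
from h import *
tgt([.5650,-.3142,.129],1.961)
c=snap('wrist','w3.png')
E
```

```text
time: 3.6
position: [0.566, -0.3146, 0.1299]
tool_rot: [0.556, 0.831, -0.0, 0.0]
ft_force: [0.1, 0.7, -0.0]
grip_width: 0.035
pos [ 0.566  -0.3146  0.1299] tilt [ 6.e-04 -5.e-04 -1.e+00] yaw 1.9615 d(mm) [ 0.7 -0.7  0.9] az 0.0005 F [ 0.1   0.67 -0.01] M [ 0.002 -0.135  0.024] w 0.035 t 3.6
time: 3.9
position: [0.566, -0.3146, 0.1303]
tool_rot: [0.556, 0.831, -0.0, 0.001]
ft_force: [1.1, -0.2, -0.0]
grip_width: 0.0206
pos [ 0.566  -0.3146  0.1303] tilt [ 1.1e-03 -8.0e-04 -1.0e+00] yaw 1.9617 d(mm) [ 0.7 -0.8  1.3] az 0.0007 F [ 1.06 -0.18 -0.01] M [ 0.008 -0.11   0.046] w 0.0206 t 3.9
```

View pics/w3.png

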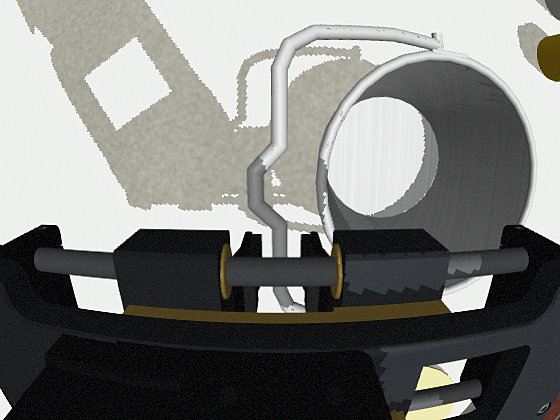

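The bar (col 281) lies midway between the fingertips (258, 305). Now I pinch softly.

```bash
python3 -m inch '[{"ax":0,"ay":0,"az":0,"dx":0,"dy":-0.7,"dz":1,"gripper":0},{"ax":0,"ay":0,"az":0,"dx":0,"dy":0,"dz":0,"gripper":0},{"ax":0,"ay":0,"az":0,"dx":0,"dy":0,"dz":0,"gripper":0},{"ax":0,"ay":0,"az":0,"dx":0,"dy":0,"dz":0,"gripper":0},{"ax":0,"ay":0,"az":0,"dx":0,"dy":0,"dz":0,"gripper":0}]' 5
python3 - <<'E'
from h import *
tgt([.5650,-.3142,.129],1.961)
# arc increments along tool y (pail x dir) and z
o=robot.get_obs(); M=R.from_quat(o['tool_rot']).as_matrix(); print(M.round(3))
a=np.linspace(.293,1.571,13)
print(np.round(np.diff(-100*np.cos(a)),1), np.round(np.diff(100*np.sin(a)),1))
E
```

```text
time: 4.45
position: [0.5649, -0.3144, 0.1285]
tool_rot: [0.556, 0.831, 0.0, -0.0]
ft_force: [-0.5, 1.3, -0.3]
grip_width: 0.0077
pos [ 0.5649 -0.3144  0.1285] tilt [-2.e-04  3.e-04 -1.e+00] yaw 1.9619 d(mm) [ 0.2  0.2 -0.5] az 0.0009 F [-0.54  1.34 -0.25] M [ 0.063 -0.095  0.005] w 0.0077 t 4.45
[[-0.381  0.925 -0.   ]
 [ 0.925  0.381  0.   ]
 [ 0.    -0.    -1.   ]]
[ 3.6  4.7  5.6  6.6  7.4  8.2  8.9  9.4  9.9 10.3 10.5 10.6] [10.   9.6  9.   8.4  7.6  6.8  5.9  4.9  3.9  2.8  1.7  0.6]
```

```bash
python3 -m inch '[{"ax":0,"ay":0,"az":0,"dx":0,"dy":1.7,"dz":-5,"gripper":0},{"ax":0,"ay":0,"az":0,"dx":0,"dy":1.9,"dz":-5,"gripper":0},{"ax":0,"ay":0,"az":0,"dx":0,"dy":2.3,"dz":-4.8,"gripper":0},{"ax":0,"ay":0,"az":0,"dx":0,"dy":2.4,"dz":-4.8,"gripper":0},{"ax":0,"ay":0,"az":0,"dx":0,"dy":2.7,"dz":-4.5,"gripper":0},{"ax":0,"ay":0,"az":0,"dx":0,"dy":2.9,"dz":-4.5,"gripper":0},{"ax":0,"ay":0,"az":0,"dx":0,"dy":0,"dz":0,"gripper":0}]'
python3 - <<'E'
from h import *
tgt([.5650,-.3142,.129],1.961)
c=snap('wrist','w4.png'); snap('side','s4.png')
E
```

```text
time: 5.15
position: [0.5786, -0.3097, 0.1584]
tool_rot: [0.556, 0.831, -0.0, 0.001]
ft_force: [-2.3, -0.8, 0.7]
grip_width: 0.0076
pos [ 0.5786 -0.3097  0.1584] tilt [ 0.0016 -0.0016 -1.    ] yaw 1.9623 d(mm) [  1.1 -14.3  29.4] az 0.0013 F [-2.26 -0.76  0.75] M [-0.197  0.17   0.052] w 0.0076 t 5.15
```

View pics/w4.png

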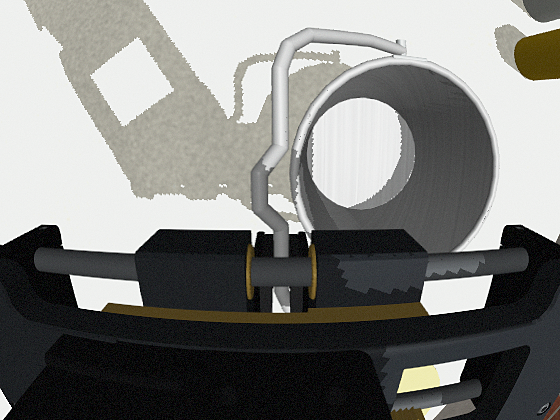

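View pics/s4.png

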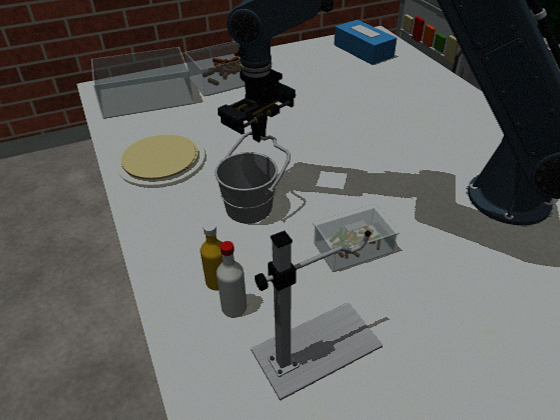

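The bail is rising (bar at column 280 in the wrist view) and the pail still sits at its old pixels. I'll continue the arc.

```bash
python3 -m inch '[{"ax":0,"ay":0,"az":0,"dx":0,"dy":3.2,"dz":-4.3,"gripper":0},{"ax":0,"ay":0,"az":0,"dx":0,"dy":3.4,"dz":-4.1,"gripper":0},{"ax":0,"ay":0,"az":0,"dx":0,"dy":3.6,"dz":-3.9,"gripper":0},{"ax":0,"ay":0,"az":0,"dx":0,"dy":3.8,"dz":-3.7,"gripper":0},{"ax":0,"ay":0,"az":0,"dx":0,"dy":4,"dz":-3.5,"gripper":0},{"ax":0,"ay":0,"az":0,"dx":0,"dy":4.2,"dz":-3.3,"gripper":0},{"ax":0,"ay":0,"az":0,"dx":0,"dy":4.4,"dz":-3,"gripper":0},{"ax":0,"ay":0,"az":0,"dx":0,"dy":4.5,"dz":-2.9,"gripper":0}]'
python3 -m inch '[{"ax":0,"ay":0,"az":0,"dx":0,"dy":4.7,"dz":-2.6,"gripper":0},{"ax":0,"ay":0,"az":0,"dx":0,"dy":4.7,"dz":-2.3,"gripper":0},{"ax":0,"ay":0,"az":0,"dx":0,"dy":4.9,"dz":-2.1,"gripper":0},{"ax":0,"ay":0,"az":0,"dx":0,"dy":5,"dz":-1.8,"gripper":0},{"ax":0,"ay":0,"az":0,"dx":0,"dy":0,"dz":0,"gripper":0}]'
python3 - <<'E'
from h import *
tgt([.6538,-.2784,.199],1.961)
c=snap('wrist','w5.png'); snap('side','s5.png')
E
```

```text
time: 6.05
position: [0.6075, -0.2979, 0.1868]
tool_rot: [0.556, 0.831, -0.0, 0.001]
ft_force: [-1.9, -3.2, 4.6]
grip_width: 0.0077
time: 6.55
position: [0.626, -0.2899, 0.1951]
tool_rot: [0.556, 0.831, 0.0, 0.001]
ft_force: [-0.7, -4.1, 3.8]
grip_width: 0.0075
pos [ 0.626  -0.2899  0.1951] tilt [ 2.7e-03 -7.0e-04 -1.0e+00] yaw 1.9623 d(mm) [ 0.  30.1 -3.8] az 0.0013 F [-0.66 -4.09  3.79] M [-0.632 -0.161 -0.007] w 0.0075 t 6.55
```

View pics/w5.png

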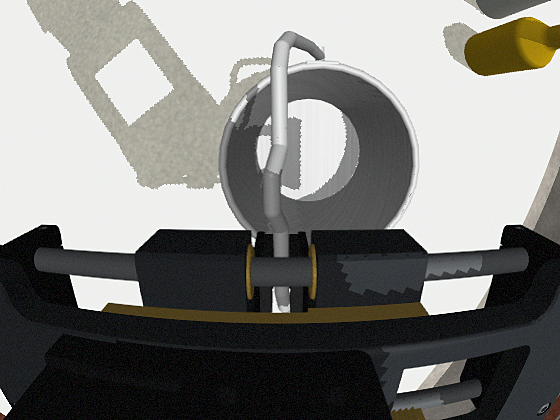

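View pics/s5.png

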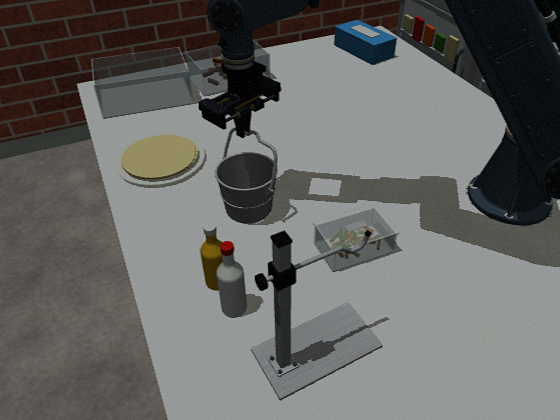

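```bash
python3 -m inch '[{"ax":0,"ay":0,"az":0,"dx":-0.4,"dy":5,"dz":-1.8,"gripper":0},{"ax":0,"ay":0,"az":0,"dx":-0.4,"dy":5,"dz":-1.4,"gripper":0},{"ax":0,"ay":0,"az":0,"dx":-0.4,"dy":5,"dz":-1.1,"gripper":0},{"ax":0,"ay":0,"az":0,"dx":0,"dy":5,"dz":-0.8,"gripper":0},{"ax":0,"ay":0,"az":0,"dx":0,"dy":4,"dz":-0.4,"gripper":0},{"ax":0,"ay":0,"az":0,"dx":0,"dy":4,"dz":-0.2,"gripper":0},{"ax":0,"ay":0,"az":0,"dx":0,"dy":0,"dz":0,"gripper":0},{"ax":0,"ay":0,"az":0,"dx":0,"dy":0,"dz":0,"gripper":0}]'
python3 - <<'E'
from h import *
tgt([.6538,-.2784,.199],1.961)
c=snap('wrist','w6.png'); s=snap('side','s6.png')
W=wcloud(c); u=np.arange(560)
for v in range(40,235,12):
    r=W[v]; m=(r[:,2]>.15)&(r[:,2]<.26)&(u>255)&(u<330)
    if m.any(): print(v,u[m].min(),u[m].max(),np.nanmedian(r[m],0).round(4))
from scipy.optimize import least_squares
for W in (W,cloud(s)):
    m=(abs(W[...,2]-.125)<.006); P=W[m]; rr=np.hypot(P[:,0]-.6395,P[:,1]+.243); P=P[(rr<.09)&(rr>.06)]
    print(least_squares(lambda q:np.hypot(P[:,0]-q[0],P[:,1]-q[1])-q[2],[.64,-.24,.075],loss='soft_l1',f_scale=.002).x, np.linalg.lstsq(np.c_[P[:,:2]-[.64,-.243],np.ones(len(P))],P[:,2],rcond=None)[0])
E
```

```text
time: 7.45
position: [0.6507, -0.2794, 0.1997]
tool_rot: [0.556, 0.831, 0.001, -0.001]
ft_force: [-0.1, 0.7, -0.6]
grip_width: 0.0079
pos [ 0.6507 -0.2794  0.1997] tilt [-8.0e-04  1.9e-03 -1.0e+00] yaw 1.9621 d(mm) [-0.2  3.3  0.7] az 0.0011 F [-0.13  0.7  -0.63] M [ 0.166 -0.133  0.039] w 0.0079 t 7.45
40 272 287 [ 0.6088 -0.1793  0.2046]
52 271 287 [ 0.6112 -0.1857  0.2068]
64 270 287 [ 0.6134 -0.1919  0.2105]
76 271 287 [ 0.6159 -0.1972  0.2108]
88 271 287 [ 0.6181 -0.2025  0.211 ]
100 271 287 [ 0.6201 -0.2075  0.2108]
112 271 287 [ 0.6223 -0.2126  0.2108]
124 272 287 [ 0.6246 -0.2176  0.2109]
136 272 287 [ 0.6267 -0.2228  0.2108]
148 271 287 [ 0.6285 -0.2279  0.2123]
160 270 287 [ 0.6302 -0.2325  0.2176]
172 270 287 [ 0.632  -0.2368  0.2222]
184 270 287 [ 0.6341 -0.2417  0.2226]
196 270 287 [ 0.636  -0.2465  0.2231]
208 270 287 [ 0.6381 -0.2516  0.2229]
220 272 287 [ 0.6409 -0.2571  0.2203]
232 257 304 [ 0.6447 -0.2653  0.2092]
[ 0.64005864 -0.24391244  0.07231621] [-6.57425408e-05  3.20816019e-03  1.23592535e-01]
[ 0.64192654 -0.24267046  0.07339838] [0.00073977 0.00305594 0.12279602]
```

View pics/w6.png

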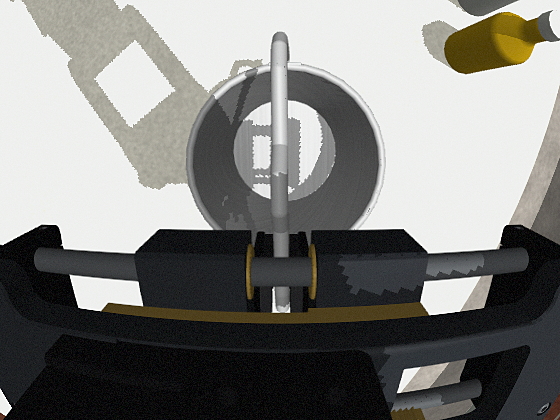

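View pics/s6.png

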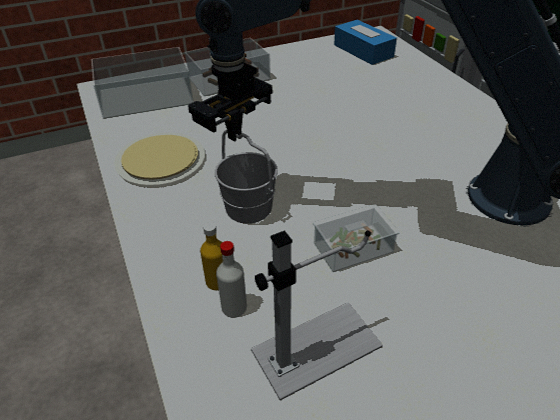

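The bail is upright: bar top level at z 0.211, kink at 0.223. The pail has moved under 2 mm and the wrist force is near zero. I'll regrip deeper and firmly.

```bash
python3 -m inch '[{"ax":0,"ay":0,"az":0,"dx":0,"dy":0,"dz":0,"gripper":20},{"ax":0,"ay":0,"az":0,"dx":0,"dy":0,"dz":0,"gripper":20},{"ax":0,"ay":0,"az":0,"dx":0,"dy":0,"dz":3.5,"gripper":20},{"ax":0,"ay":0,"az":0,"dx":0,"dy":0,"dz":3.5,"gripper":20},{"ax":0,"ay":0,"az":0,"dx":0,"dy":0,"dz":3,"gripper":20},{"ax":0,"ay":0,"az":0,"dx":0,"dy":0,"dz":0,"gripper":20}]'
python3 -m inch '[{"ax":0,"ay":0,"az":0,"dx":0,"dy":0,"dz":0,"gripper":0},{"ax":0,"ay":0,"az":0,"dx":0,"dy":0,"dz":0,"gripper":0},{"ax":0,"ay":0,"az":0,"dx":0,"dy":0,"dz":0,"gripper":0},{"ax":0,"ay":0,"az":0,"dx":0,"dy":0,"dz":0,"gripper":0},{"ax":0,"ay":0,"az":0,"dx":0,"dy":0,"dz":0,"gripper":0},{"ax":0,"ay":0,"az":0,"dx":0,"dy":0,"dz":0,"gripper":0}]' 58
python3 - <<'E'
from h import *
tgt([.6538,-.2784,.199],1.961)
E
python3 -m inch '[{"ax":0,"ay":0,"az":0,"dx":0,"dy":0,"dz":-2,"gripper":0},{"ax":0,"ay":0,"az":0,"dx":0,"dy":0,"dz":-3,"gripper":0},{"ax":0,"ay":0,"az":0,"dx":0,"dy":0,"dz":-5,"gripper":0},{"ax":0,"ay":0,"az":0,"dx":0,"dy":0,"dz":-8,"gripper":0},{"ax":0,"ay":0,"az":0,"dx":0,"dy":0,"dz":-8,"gripper":0},{"ax":0,"ay":0,"az":0,"dx":0,"dy":0,"dz":-4,"gripper":0},{"ax":0,"ay":0,"az":0,"dx":0,"dy":0,"dz":0,"gripper":0},{"ax":0,"ay":0,"az":0,"dx":0,"dy":0,"dz":0,"gripper":0}]'
python3 - <<'E'
from h import *
tgt([.6538,-.2784,.199],1.961)
c=snap('wrist','w7.png'); s=snap('side','s7.png')
E
```

```text
time: 8.15
position: [0.6503, -0.2803, 0.1895]
tool_rot: [0.556, 0.831, -0.0, -0.001]
ft_force: [0.1, -0.0, 0.6]
grip_width: 0.0175
time: 8.75
position: [0.6509, -0.2806, 0.1904]
tool_rot: [0.556, 0.831, -0.0, 0.0]
ft_force: [0.7, -0.2, -0.5]
grip_width: 0.0063
pos [ 0.6509 -0.2806  0.1904] tilt [ 3.e-04 -2.e-04 -1.e+00] yaw 1.962 d(mm) [ 0.9  3.5 -8.6] az 0.001 F [ 0.73 -0.21 -0.5 ] M [-0.03  -0.187  0.067] w 0.0063 t 8.75
time: 9.55
position: [0.6508, -0.2806, 0.2206]
tool_rot: [0.556, 0.831, -0.0, 0.0]
ft_force: [0.5, -0.2, -7.1]
grip_width: 0.0063
pos [ 0.6508 -0.2806  0.2206] tilt [ 5.e-04 -3.e-04 -1.e+00] yaw 1.9618 d(mm) [ 0.9  3.6 21.6] az 0.0008 F [ 0.55 -0.18 -7.13] M [-0.229 -0.232  0.052] w 0.0063 t 9.55
```

View pics/s7.png

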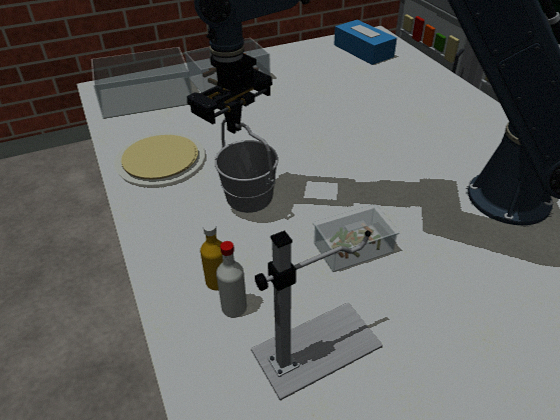

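View pics/w7.png

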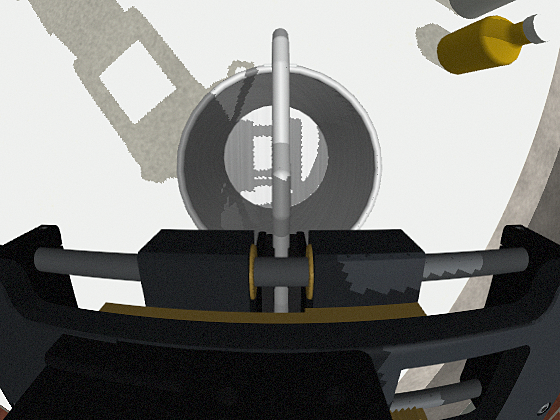

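Lifted: the load reads about 6.6 N and the pail hangs nearly level in the side view. Next: raise further, turn to the stand's yaw (0.085), and travel to a staging spot in front of the hook's tip.

```bash
python3 -m inch '[{"ax":0,"ay":0,"az":0,"dx":0,"dy":0,"dz":-6,"gripper":0},{"ax":0,"ay":0,"az":0.02,"dx":0,"dy":0,"dz":-12,"gripper":0},{"ax":0,"ay":0,"az":0.04,"dx":0,"dy":0,"dz":-14,"gripper":0},{"ax":0,"ay":0,"az":0.06,"dx":0,"dy":0,"dz":-14,"gripper":0},{"ax":0,"ay":0,"az":0.064,"dx":0,"dy":0,"dz":-14,"gripper":0},{"ax":0,"ay":0,"az":0.06,"dx":0,"dy":0,"dz":-10,"gripper":0},{"ax":0,"ay":0,"az":0.04,"dx":0,"dy":0,"dz":-5,"gripper":0},{"ax":0,"ay":0,"az":0.02,"dx":0,"dy":0,"dz":0,"gripper":0}]'
python3 -m inch '[{"ax":0,"ay":0,"az":0,"dx":6,"dy":-1,"dz":0,"gripper":0},{"ax":0,"ay":0,"az":0,"dx":12,"dy":-2,"dz":0,"gripper":0},{"ax":0,"ay":0,"az":0,"dx":18,"dy":-4,"dz":0,"gripper":0},{"ax":0,"ay":0,"az":0,"dx":22,"dy":-5,"dz":0,"gripper":0},{"ax":0,"ay":0,"az":0,"dx":22,"dy":-5,"dz":0,"gripper":0},{"ax":0,"ay":0,"az":0,"dx":22,"dy":-5,"dz":0,"gripper":0},{"ax":0,"ay":0,"az":0,"dx":22,"dy":-5,"dz":0,"gripper":0},{"ax":0,"ay":0,"az":0,"dx":22,"dy":-5,"dz":0,"gripper":0}]'
python3 - <<'E'
from h import *
tgt([.526,.150,.296],1.656)
snap('side','s8.png')
E
```

```text
time: 10.45
position: [0.6515, -0.281, 0.2979]
tool_rot: [0.676, 0.737, 0.0, 0.002]
ft_force: [0.4, 0.7, -6.3]
grip_width: 0.0063
time: 11.25
position: [0.6049, -0.1356, 0.295]
tool_rot: [0.675, 0.737, -0.0, -0.001]
ft_force: [0.3, -0.9, -6.2]
grip_width: 0.0062
pos [ 0.6049 -0.1356  0.295 ] tilt [-0.0015  0.0011 -1.    ] yaw 1.6587 d(mm) [291.5 -53.6  -0.5] az 0.0027 F [ 0.32 -0.89 -6.2 ] M [-0.184 -0.194 -0.037] w 0.0062 t 11.25
```

View pics/s8.png

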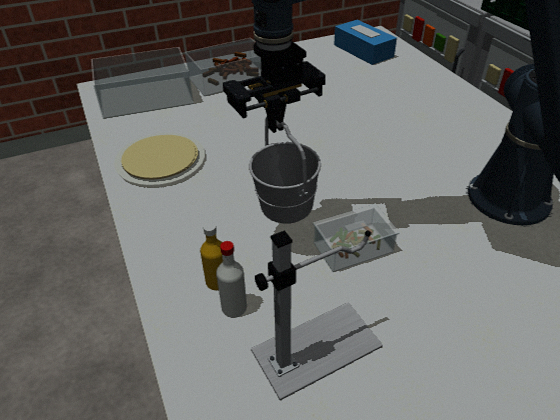

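The pail hangs near level at (285,180), clear of the bottles and tub. Continuing to the staging spot.

```bash
python3 -m inch '[{"ax":0,"ay":0,"az":0,"dx":22,"dy":-5,"dz":0,"gripper":0},{"ax":0,"ay":0,"az":0,"dx":22,"dy":-5,"dz":0,"gripper":0},{"ax":0,"ay":0,"az":0,"dx":22,"dy":-5,"dz":0,"gripper":0},{"ax":0,"ay":0,"az":0,"dx":22,"dy":-5,"dz":0,"gripper":0},{"ax":0,"ay":0,"az":0,"dx":22,"dy":-5,"dz":0,"gripper":0},{"ax":0,"ay":0,"az":0,"dx":22,"dy":-4,"dz":0,"gripper":0},{"ax":0,"ay":0,"az":0,"dx":22,"dy":-4,"dz":0,"gripper":0},{"ax":0,"ay":0,"az":0,"dx":22,"dy":-4,"dz":0,"gripper":0}]'
python3 -m inch '[{"ax":0,"ay":0,"az":0,"dx":22,"dy":-4,"dz":0,"gripper":0},{"ax":0,"ay":0,"az":0,"dx":22,"dy":-4,"dz":0,"gripper":0},{"ax":0,"ay":0,"az":0,"dx":22,"dy":-4,"dz":0,"gripper":0},{"ax":0,"ay":0,"az":0,"dx":18,"dy":-2,"dz":0,"gripper":0},{"ax":0,"ay":0,"az":0,"dx":12,"dy":0,"dz":0,"gripper":0},{"ax":0,"ay":0,"az":0,"dx":6,"dy":0,"dz":0,"gripper":0},{"ax":0,"ay":0,"az":0,"dx":0,"dy":0,"dz":0,"gripper":0},{"ax":0,"ay":0,"az":0,"dx":0,"dy":0,"dz":0,"gripper":0}]'
python3 - <<'E'
from h import *
tgt([.526,.150,.296],1.656)
s=snap('side','s9.png'); w=snap('wrist','w9.png'); c=snap('scene','c9.png')
np.savez('pics/w9.npz',**w);np.savez('pics/s9.npz',**s);np.savez('pics/c9.npz',**c)
E
```

```text
time: 12.1
position: [0.5527, 0.0365, 0.2955]
tool_rot: [0.676, 0.737, 0.0, -0.0]
ft_force: [0.5, 0.3, -6.7]
grip_width: 0.0062
time: 12.9
position: [0.5314, 0.1342, 0.2954]
tool_rot: [0.676, 0.737, -0.0, 0.0]
ft_force: [-0.7, -0.2, -6.4]
grip_width: 0.0061
pos [0.5314 0.1342 0.2954] tilt [ 2.e-04 -1.e-03 -1.e+00] yaw 1.6578 d(mm) [16.2 -4.  -0.7] az 0.0018 F [-0.68 -0.24 -6.45] M [-0.346 -0.151 -0.013] w 0.0061 t 12.9
```

View pics/s9.png

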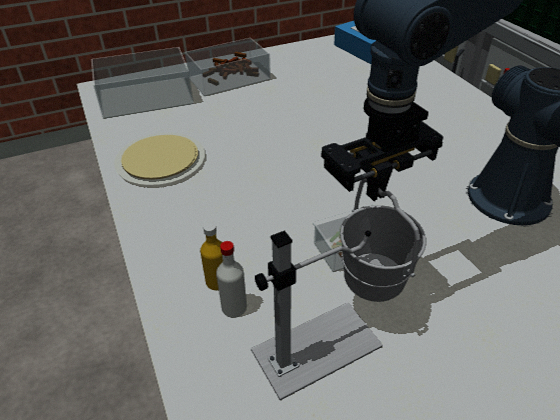

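View pics/w9.png

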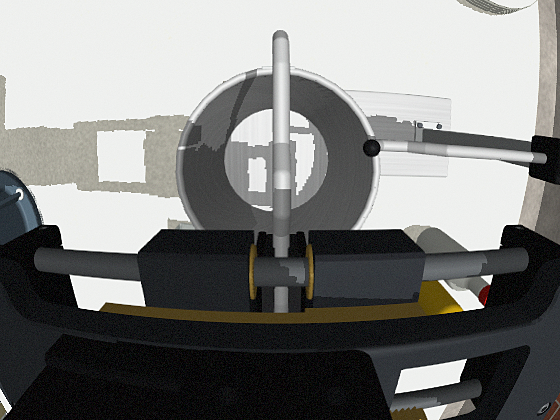

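The wrist view shows the bail (column 281, kink around rows 145–215), the hook's tip at (372,147) and its arm running right along row ~150. I'll measure the kink and hook in this same view.

```bash
python3 - <<'E'
from h import *
c=dict(np.load('pics/w9.npz')); W=wcloud(c); u=np.arange(560)
for v in range(32,232,8):
    r=W[v]; m=(r[:,2]>.25)&(r[:,2]<.36)&(u>262)&(u<300)
    if m.any(): print(v,u[m].min(),u[m].max(),np.nanmedian(r[m],0).round(4))
P=W[:,360:535].reshape(-1,3); P=P[(P[:,2]>.235)&(P[:,2]<.3)&(P[:,1]>.15)&(P[:,1]<.24)]
for a in np.arange(.56,.74,.01):
    m=(P[:,0]>a)&(P[:,0]<a+.01)
    if m.any(): print('x %.2f y %.4f z %.4f max %.4f n %d'%(a,np.median(P[m,1]),np.median(P[m,2]),P[m,2].max(),m.sum()))
# pail rim plane
for n in ('s9','c9'):
    s=dict(np.load(f'pics/{n}.npz')); V=cloud(s).reshape(-1,3)
    m=(V[:,2]>.215)&(V[:,2]<.25)&(np.hypot(V[:,0]-.53,V[:,1]-.175)<.1)
    q=V[m]; print(n,len(q),np.linalg.lstsq(np.c_[q[:,:2]-[.53,.175],np.ones(len(q))],q[:,2],rcond=None)[0])
E
```

```text
32 274 285 [0.5209 0.2476 0.2936]
40 272 288 [0.5218 0.2407 0.3047]
48 272 289 [0.5224 0.2362 0.3067]
56 272 289 [0.5228 0.232  0.3088]
64 272 289 [0.5231 0.228  0.3099]
72 272 289 [0.5234 0.2241 0.3105]
80 273 289 [0.524  0.2206 0.3105]
88 273 289 [0.5243 0.2168 0.3112]
96 273 289 [0.5248 0.2133 0.311 ]
104 273 289 [0.5249 0.2097 0.3112]
112 273 289 [0.525  0.2061 0.3115]
120 273 289 [0.5255 0.2025 0.3118]
128 273 289 [0.5261 0.199  0.3119]
136 272 289 [0.5259 0.1954 0.3119]
144 272 289 [0.5262 0.1919 0.3133]
152 272 289 [0.5265 0.1887 0.3163]
160 272 289 [0.5268 0.1857 0.3203]
168 272 290 [0.5272 0.1828 0.323 ]
176 272 290 [0.5275 0.1797 0.3255]
184 272 290 [0.5278 0.1764 0.3254]
192 272 290 [0.5281 0.1731 0.3254]
200 272 290 [0.5284 0.1697 0.3256]
208 272 290 [0.5287 0.1662 0.3257]
216 272 290 [0.529  0.1629 0.3258]
224 272 289 [0.5292 0.1579 0.3215]
x 0.57 y 0.1927 z 0.2778 max 0.2804 n 196
x 0.58 y 0.1940 z 0.2772 max 0.2799 n 65
x 0.59 y 0.1946 z 0.2517 max 0.2565 n 158
x 0.60 y 0.1953 z 0.2515 max 0.2536 n 164
x 0.61 y 0.1959 z 0.2562 max 0.2635 n 233
x 0.62 y 0.1969 z 0.2647 max 0.2705 n 221
x 0.63 y 0.1975 z 0.2693 max 0.2714 n 174
x 0.64 y 0.1985 z 0.2696 max 0.2714 n 147
x 0.65 y 0.1994 z 0.2695 max 0.2714 n 139
x 0.66 y 0.2002 z 0.2695 max 0.2718 n 134
x 0.67 y 0.2012 z 0.2696 max 0.2712 n 117
x 0.68 y 0.2018 z 0.2696 max 0.2719 n 116
x 0.69 y 0.2029 z 0.2697 max 0.2724 n 108
x 0.70 y 0.2037 z 0.2699 max 0.2718 n 100
x 0.71 y 0.2023 z 0.2687 max 0.2698 n 9
x 0.72 y 0.2098 z 0.2519 max 0.2593 n 197
x 0.73 y 0.1987 z 0.2396 max 0.2441 n 44
s9 1121 [ 0.01766309 -0.00288634  0.22540349]
c9 1081 [ 0.01115281 -0.01180888  0.2254266 ]
```

In the same view, the kink is at (0.528,0.171), centre z 0.3216, and the seat is at (0.603,0.195), top about 0.252. I need +18 mm along tool x, then +77 mm along tool y, lowering a little between kink–tip and rim–hook clearances.

```bash
python3 -m inch '[{"ax":0,"ay":0,"az":0,"dx":5,"dy":0,"dz":2,"gripper":0},{"ax":0,"ay":0,"az":0,"dx":8,"dy":0,"dz":4,"gripper":0},{"ax":0,"ay":0,"az":0,"dx":5,"dy":0,"dz":4,"gripper":0},{"ax":0,"ay":0,"az":0,"dx":0,"dy":5,"dz":0,"gripper":0},{"ax":0,"ay":0,"az":0,"dx":0,"dy":9,"dz":0,"gripper":0},{"ax":0,"ay":0,"az":0,"dx":0,"dy":10,"dz":0,"gripper":0},{"ax":0,"ay":0,"az":0,"dx":0,"dy":8,"dz":0,"gripper":0},{"ax":0,"ay":0,"az":0,"dx":0,"dy":4,"dz":0,"gripper":0}]'
python3 -m inch '[{"ax":0,"ay":0,"az":0,"dx":0,"dy":5,"dz":0,"gripper":0},{"ax":0,"ay":0,"az":0,"dx":0,"dy":10,"dz":0,"gripper":0},{"ax":0,"ay":0,"az":0,"dx":0,"dy":10,"dz":0,"gripper":0},{"ax":0,"ay":0,"az":0,"dx":0,"dy":8,"dz":0,"gripper":0},{"ax":0,"ay":0,"az":0,"dx":0,"dy":5,"dz":0,"gripper":0},{"ax":0,"ay":0,"az":0,"dx":0,"dy":3,"dz":0,"gripper":0},{"ax":0,"ay":0,"az":0,"dx":0,"dy":0,"dz":0,"gripper":0},{"ax":0,"ay":0,"az":0,"dx":0,"dy":0,"dz":0,"gripper":0}]'
python3 - <<'E'
from h import *
tgt([.6064,.1585,.2854],1.656)
s=snap('side','s10.png'); w=snap('wrist','w10.png'); c=snap('scene','c10.png')
np.savez('pics/w10.npz',**w);np.savez('pics/s10.npz',**s);np.savez('pics/c10.npz',**c)
W=wcloud(w); u=np.arange(560)
for v in range(130,232,8):
    r=W[v]; m=(r[:,2]>.285)&(r[:,2]<.36)&(u>262)&(u<300)
    if m.any(): print(v,u[m].min(),u[m].max(),np.nanmedian(r[m],0).round(4))
P=W.reshape(-1,3); P=P[(P[:,2]>.245)&(P[:,2]<.285)&(P[:,1]>.18)&(P[:,1]<.21)&(P[:,0]>.56)]
for a in np.arange(.56,.74,.01):
    m=(P[:,0]>a)&(P[:,0]<a+.01)
    if m.any(): print('x %.2f y %.4f z %.4f max %.4f n %d'%(a,np.median(P[m,1]),np.median(P[m,2]),P[m,2].max(),m.sum()))
E
```

```text
time: 13.85
position: [0.5675, 0.1557, 0.2855]
tool_rot: [0.676, 0.737, 0.001, 0.001]
ft_force: [1.2, -0.2, -6.3]
grip_width: 0.0059
time: 14.65
position: [0.6059, 0.1593, 0.2852]
tool_rot: [0.676, 0.737, -0.0, -0.0]
ft_force: [-0.2, 0.1, -7.0]
grip_width: 0.0063
pos [0.6059 0.1593 0.2852] tilt [-1.e-03 -1.e-04 -1.e+00] yaw 1.6579 d(mm) [-0.9  0.4 -0.2] az 0.0019 F [-0.21  0.13 -6.97] M [-0.203 -0.106  0.019] w 0.0063 t 14.65
130 273 289 [0.6003 0.2235 0.3024]
138 272 289 [0.6003 0.22   0.3031]
146 272 289 [0.6006 0.2166 0.304 ]
154 272 289 [0.6009 0.2134 0.3081]
162 272 289 [0.601  0.2104 0.311 ]
170 272 290 [0.6016 0.2075 0.3145]
178 272 290 [0.6019 0.2043 0.3152]
186 272 290 [0.6022 0.201  0.3152]
194 272 290 [0.6025 0.1977 0.316 ]
202 272 290 [0.6028 0.1943 0.3158]
210 272 290 [0.6031 0.1907 0.3159]
218 272 289 [0.6032 0.1873 0.3159]
226 272 289 [0.6036 0.1821 0.3108]
x 0.57 y 0.1936 z 0.2779 max 0.2806 n 169
x 0.58 y 0.1943 z 0.2660 max 0.2795 n 329
x 0.59 y 0.1947 z 0.2516 max 0.2557 n 153
x 0.60 y 0.1969 z 0.2511 max 0.2534 n 32
x 0.61 y 0.1967 z 0.2564 max 0.2630 n 240
x 0.62 y 0.1975 z 0.2646 max 0.2696 n 260
x 0.63 y 0.1982 z 0.2692 max 0.2711 n 238
x 0.64 y 0.1992 z 0.2695 max 0.2714 n 225
x 0.65 y 0.1999 z 0.2694 max 0.2716 n 228
x 0.66 y 0.2007 z 0.2695 max 0.2713 n 227
x 0.67 y 0.2018 z 0.2694 max 0.2711 n 198
x 0.68 y 0.2027 z 0.2694 max 0.2722 n 195
x 0.69 y 0.2036 z 0.2696 max 0.2713 n 184
x 0.70 y 0.2043 z 0.2696 max 0.2715 n 176
x 0.71 y 0.2053 z 0.2695 max 0.2716 n 162
x 0.72 y 0.1990 z 0.2750 max 0.2850 n 966
x 0.73 y 0.1930 z 0.2839 max 0.2850 n 113
```

View pics/s10.png

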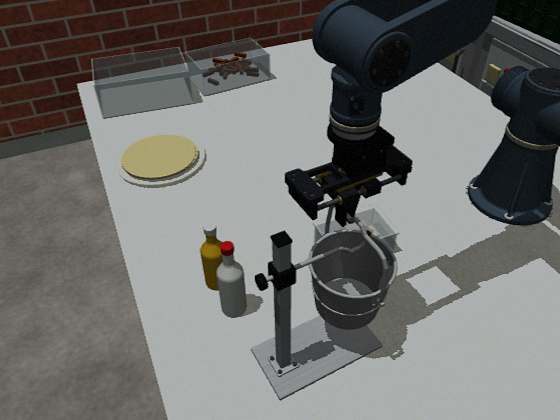

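View pics/w10.png

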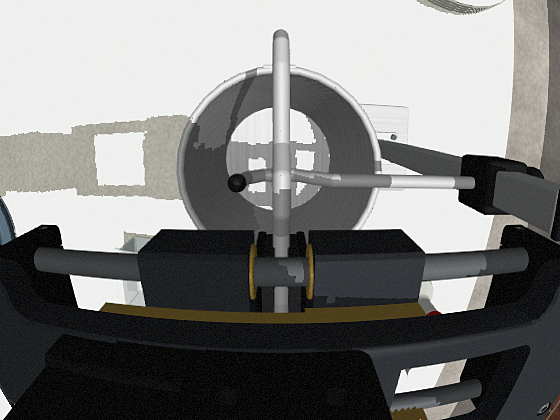

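The kink (0.6025,0.196) is right over the hook's seat (0.603,0.196). In the wrist view it crosses the hook at (281,177), between tip and arm. Now I lower most of the 55 mm.

```bash
python3 -m inch '[{"ax":0,"ay":0,"az":0,"dx":0,"dy":0,"dz":4,"gripper":0},{"ax":0,"ay":0,"az":0,"dx":0,"dy":0,"dz":7,"gripper":0},{"ax":0,"ay":0,"az":0,"dx":0,"dy":0,"dz":8,"gripper":0},{"ax":0,"ay":0,"az":0,"dx":0,"dy":0,"dz":8,"gripper":0},{"ax":0,"ay":0,"az":0,"dx":0,"dy":0,"dz":8,"gripper":0},{"ax":0,"ay":0,"az":0,"dx":0,"dy":0,"dz":7,"gripper":0},{"ax":0,"ay":0,"az":0,"dx":0,"dy":0,"dz":4,"gripper":0},{"ax":0,"ay":0,"az":0,"dx":0,"dy":0,"dz":0,"gripper":0}]'
python3 -m inch '[{"ax":0,"ay":0,"az":0,"dx":0,"dy":0,"dz":0,"gripper":0},{"ax":0,"ay":0,"az":0,"dx":0,"dy":0,"dz":0,"gripper":0}]'
python3 - <<'E'
from h import *
tgt([.6064,.1585,.2304],1.656)
w=snap('wrist','w11.png');s=snap('side','s11.png')
W=wcloud(w); u=np.arange(560)
for v in range(146,232,8):
    r=W[v]; m=(r[:,2]>.25)&(r[:,2]<.36)&(u>272)&(u<290)
    if m.any(): print(v,u[m].min(),u[m].max(),np.nanmedian(r[m],0).round(4))
E
```

```text
time: 15.6
position: [0.6059, 0.1592, 0.2384]
tool_rot: [0.676, 0.737, -0.001, -0.001]
ft_force: [-0.1, 0.7, -6.3]
grip_width: 0.0061
time: 15.8
position: [0.6068, 0.1594, 0.2399]
tool_rot: [0.676, 0.737, 0.0, 0.0]
ft_force: [0.5, -0.8, -7.1]
grip_width: 0.006
pos [0.6068 0.1594 0.2399] tilt [ 1.2e-03  2.0e-04 -1.0e+00] yaw 1.6578 d(mm) [-0.8 -0.5  9.5] az 0.0018 F [ 0.54 -0.79 -7.1 ] M [-0.194 -0.159  0.021] w 0.006 t 15.8
146 273 289 [0.602  0.2167 0.259 ]
154 273 289 [0.6021 0.2135 0.2628]
162 273 289 [0.6023 0.2104 0.2658]
170 273 289 [0.6026 0.2075 0.2687]
178 273 289 [0.6028 0.2044 0.2704]
186 273 289 [0.6032 0.201  0.2704]
194 273 289 [0.6035 0.1977 0.2702]
202 273 289 [0.6037 0.1943 0.2708]
210 273 289 [0.604  0.191  0.2712]
218 273 289 [0.6043 0.1874 0.2707]
226 273 289 [0.6048 0.1823 0.2656]
```

View pics/w11.png

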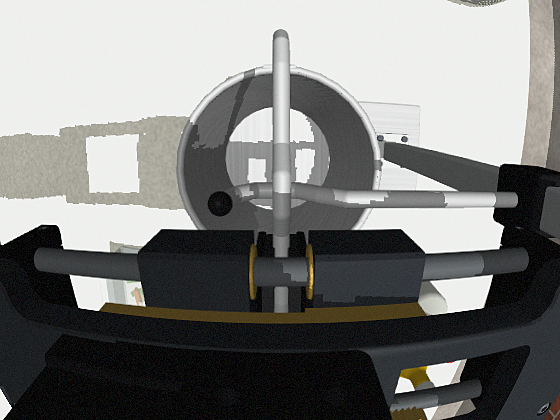

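View pics/s11.png

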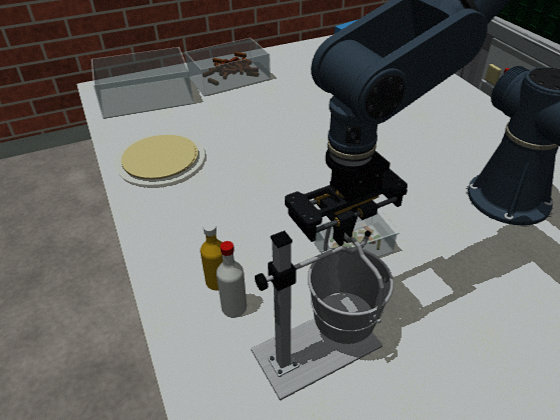

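The kink still sits between the tip (220,203) and the slope, about 10 mm above the seat. I'll lower slowly and watch the force.

```bash
python3 -m inch '[{"ax":0,"ay":0,"az":0,"dx":0,"dy":0,"dz":2,"gripper":0},{"ax":0,"ay":0,"az":0,"dx":0,"dy":0,"dz":2,"gripper":0},{"ax":0,"ay":0,"az":0,"dx":0,"dy":0,"dz":1,"gripper":0},{"ax":0,"ay":0,"az":0,"dx":0,"dy":0,"dz":1,"gripper":0},{"ax":0,"ay":0,"az":0,"dx":0,"dy":0,"dz":0,"gripper":0}]'
for i in 1; do python3 -m inch '[{"ax":0,"ay":0,"az":0,"dx":0,"dy":0,"dz":0.5,"gripper":0},{"ax":0,"ay":0,"az":0,"dx":0,"dy":0,"dz":0.5,"gripper":0},{"ax":0,"ay":0,"az":0,"dx":0,"dy":0,"dz":0,"gripper":0}]'; done
python3 -m inch '[{"ax":0,"ay":0,"az":0,"dx":0,"dy":0,"dz":0.5,"gripper":0},{"ax":0,"ay":0,"az":0,"dx":0,"dy":0,"dz":0.5,"gripper":0},{"ax":0,"ay":0,"az":0,"dx":0,"dy":0,"dz":0,"gripper":0}]'
```

```text
time: 16.4
position: [0.6063, 0.1593, 0.2331]
tool_rot: [0.676, 0.737, -0.0, -0.0]
ft_force: [-0.2, 0.0, -7.0]
grip_width: 0.0064
time: 16.7
position: [0.6063, 0.1593, 0.2323]
tool_rot: [0.676, 0.737, -0.0, -0.0]
ft_force: [-0.2, 0.4, -6.0]
grip_width: 0.006
time: 17.0
position: [0.6063, 0.1593, 0.2313]
tool_rot: [0.676, 0.737, -0.0, -0.0]
ft_force: [1.0, 0.5, -6.3]
grip_width: 0.0057
```

```bash
python3 -m inch '[{"ax":0,"ay":0,"az":0,"dx":0,"dy":0,"dz":0.5,"gripper":0},{"ax":0,"ay":0,"az":0,"dx":0,"dy":0,"dz":0,"gripper":0},{"ax":0,"ay":0,"az":0,"dx":0,"dy":0,"dz":0,"gripper":0}]'
python3 -m inch '[{"ax":0,"ay":0,"az":0,"dx":0,"dy":0,"dz":0.5,"gripper":0},{"ax":0,"ay":0,"az":0,"dx":0,"dy":0,"dz":0,"gripper":0},{"ax":0,"ay":0,"az":0,"dx":0,"dy":0,"dz":0,"gripper":0}]'
```

```text
time: 17.3
position: [0.6063, 0.1593, 0.2308]
tool_rot: [0.676, 0.737, -0.0, -0.0]
ft_force: [0.2, -0.7, -7.4]
grip_width: 0.0063
time: 17.6
position: [0.6064, 0.1593, 0.2303]
tool_rot: [0.676, 0.737, -0.0, -0.0]
ft_force: [0.6, -0.8, -6.3]
grip_width: 0.0059
```

```bash
python3 -m inch '[{"ax":0,"ay":0,"az":0,"dx":0,"dy":0,"dz":0.5,"gripper":0},{"ax":0,"ay":0,"az":0,"dx":0,"dy":0,"dz":0,"gripper":0},{"ax":0,"ay":0,"az":0,"dx":0,"dy":0,"dz":0,"gripper":0}]'
```

```text
time: 17.9
position: [0.6064, 0.1593, 0.2298]
tool_rot: [0.676, 0.737, -0.0, -0.0]
ft_force: [-0.2, 0.1, -6.8]
grip_width: 0.0061
```

```bash
python3 -m inch '[{"ax":0,"ay":0,"az":0,"dx":0,"dy":0,"dz":0.5,"gripper":0},{"ax":0,"ay":0,"az":0,"dx":0,"dy":0,"dz":0,"gripper":0},{"ax":0,"ay":0,"az":0,"dx":0,"dy":0,"dz":0,"gripper":0}]'
```

```text
time: 18.2
position: [0.6064, 0.1593, 0.2293]
tool_rot: [0.676, 0.737, -0.0, -0.0]
ft_force: [-0.2, -0.3, -6.9]
grip_width: 0.0061
```

```bash
python3 -m inch '[{"ax":0,"ay":0,"az":0,"dx":0,"dy":0,"dz":0.5,"gripper":0},{"ax":0,"ay":0,"az":0,"dx":0,"dy":0,"dz":0,"gripper":0},{"ax":0,"ay":0,"az":0,"dx":0,"dy":0,"dz":0,"gripper":0}]'
```

```text
time: 18.5
position: [0.6063, 0.1593, 0.2288]
tool_rot: [0.676, 0.737, -0.0, -0.0]
ft_force: [0.0, 0.1, -7.2]
grip_width: 0.0062
```

```bash
python3 - <<'E'
from h import *
F=[];Z=[];M=[]
tgt([.6064,.1585,.2304],1.656)
w=snap('wrist','w12.png'); 
W=wcloud(w); u=np.arange(560)
for v in range(178,220,8):
    r=W[v]; m=(r[:,2]>.25)&(r[:,2]<.36)&(u>272)&(u<290)
    if m.any(): print(v,np.nanmedian(r[m],0).round(4),np.nanmax(r[m],0).round(4))
E
```

```text
pos [0.6063 0.1593 0.2288] tilt [-1.e-04 -0.e+00 -1.e+00] yaw 1.6578 d(mm) [-0.8 -0.  -1.6] az 0.0018 F [ 0.01  0.11 -7.2 ] M [-0.19  -0.108  0.005] w 0.0062 t 18.5
178 [0.6024 0.2043 0.259 ] [0.6057 0.2045 0.2597]
186 [0.6027 0.201  0.259 ] [0.6061 0.2012 0.2608]
194 [0.603  0.1977 0.2594] [0.6064 0.1981 0.2609]
202 [0.6033 0.1942 0.2592] [0.6068 0.1947 0.2611]
210 [0.6036 0.1908 0.2595] [0.6071 0.1912 0.2607]
218 [0.6039 0.1873 0.2589] [0.6074 0.1876 0.2605]
```

```bash
python3 -m inch '[{"ax":0,"ay":0,"az":0,"dx":0,"dy":0,"dz":0.5,"gripper":0},{"ax":0,"ay":0,"az":0,"dx":0,"dy":0,"dz":0,"gripper":0},{"ax":0,"ay":0,"az":0,"dx":0,"dy":0,"dz":0,"gripper":0}]'
```

```text
time: 18.85
position: [0.6064, 0.1593, 0.2284]
tool_rot: [0.676, 0.737, 0.0, 0.0]
ft_force: [0.6, 0.8, -5.0]
grip_width: 0.0063
```

```bash
python3 -m inch '[{"ax":0,"ay":0,"az":0,"dx":0,"dy":0,"dz":0.5,"gripper":0},{"ax":0,"ay":0,"az":0,"dx":0,"dy":0,"dz":0,"gripper":0},{"ax":0,"ay":0,"az":0,"dx":0,"dy":0,"dz":0,"gripper":0}]'
```

```text
time: 19.15
position: [0.6065, 0.1593, 0.2281]
tool_rot: [0.676, 0.737, 0.0, 0.0]
ft_force: [-0.9, 0.3, -4.1]
grip_width: 0.0064
```

The hook is taking weight: the wrist load has gone from about -6.8 to -4.1 N. A little more.

```bash
python3 -m inch '[{"ax":0,"ay":0,"az":0,"dx":0,"dy":0,"dz":0.5,"gripper":0},{"ax":0,"ay":0,"az":0,"dx":0,"dy":0,"dz":0,"gripper":0},{"ax":0,"ay":0,"az":0,"dx":0,"dy":0,"dz":0,"gripper":0},{"ax":0,"ay":0,"az":0,"dx":0,"dy":0,"dz":0,"gripper":0}]'
```

```text
time: 19.55
position: [0.6065, 0.1594, 0.2276]
tool_rot: [0.676, 0.737, 0.0, 0.0]
ft_force: [-0.7, 0.3, -3.1]
grip_width: 0.0063
```

```bash
python3 -m inch '[{"ax":0,"ay":0,"az":0,"dx":0,"dy":0,"dz":0.4,"gripper":0},{"ax":0,"ay":0,"az":0,"dx":0,"dy":0,"dz":0,"gripper":0},{"ax":0,"ay":0,"az":0,"dx":0,"dy":0,"dz":0,"gripper":0},{"ax":0,"ay":0,"az":0,"dx":0,"dy":0,"dz":0,"gripper":0}]'
```

```text
time: 19.95
position: [0.6065, 0.1594, 0.2272]
tool_rot: [0.676, 0.737, 0.0, 0.0]
ft_force: [-0.8, 0.9, -1.0]
grip_width: 0.006
```

The hook now carries nearly all the weight (about 6 N). A quick look before letting go.

```bash
python3 - <<'E'
from h import *
w=snap('wrist','w13.png'); s=snap('side','s13.png')
W=wcloud(w); u=np.arange(560)
for v in range(60,226,12):
    r=W[v]; m=(r[:,2]>.23)&(r[:,2]<.36)&(u>272)&(u<290)
    if m.any(): print(v,np.nanmedian(r[m],0).round(4))
V=cloud(s).reshape(-1,3)
m=(V[:,2]>.15)&(V[:,2]<.18)&(np.hypot(V[:,0]-.6,V[:,1]-.196)<.1)
q=V[m]; print(len(q),np.linalg.lstsq(np.c_[q[:,:2]-[.6,.196],np.ones(len(q))],q[:,2],rcond=None)[0])
E
```

```text
60 [0.5982 0.2547 0.2454]
72 [0.5987 0.2493 0.2454]
84 [0.5991 0.2438 0.2459]
96 [0.5996 0.2386 0.246 ]
108 [0.6001 0.2333 0.2464]
120 [0.6005 0.228  0.2462]
132 [0.601  0.2228 0.2461]
144 [0.6014 0.2177 0.2466]
156 [0.6018 0.2129 0.2518]
168 [0.6022 0.2085 0.2568]
180 [0.6026 0.2038 0.259 ]
192 [0.603  0.1988 0.2586]
204 [0.6035 0.1939 0.2591]
216 [0.6039 0.1887 0.2591]
1039 [-0.00510223  0.00380971  0.15790557]
```

View pics/w13.png

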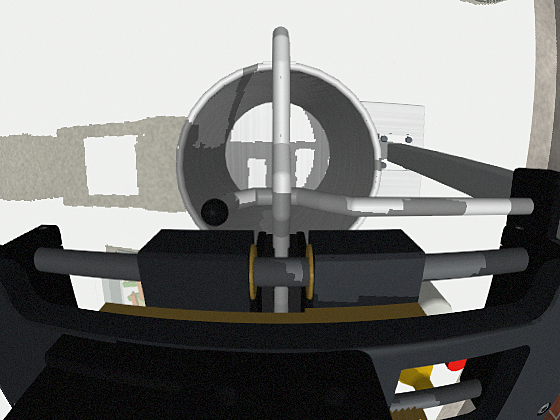

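View pics/s13.png

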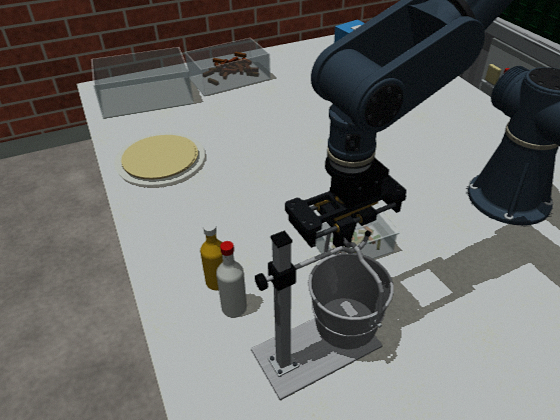

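The kink rests on the seat at (0.603,0.196) and the bar is level. I'll ease the grip, then open.

```bash
python3 -m inch '[{"ax":0,"ay":0,"az":0,"dx":0,"dy":0,"dz":0,"gripper":0},{"ax":0,"ay":0,"az":0,"dx":0,"dy":0,"dz":0,"gripper":0},{"ax":0,"ay":0,"az":0,"dx":0,"dy":0,"dz":0,"gripper":0}]' 4
python3 -m inch '[{"ax":0,"ay":0,"az":0,"dx":0,"dy":0,"dz":0,"gripper":12},{"ax":0,"ay":0,"az":0,"dx":0,"dy":0,"dz":0,"gripper":18},{"ax":0,"ay":0,"az":0,"dx":0,"dy":0,"dz":0,"gripper":25},{"ax":0,"ay":0,"az":0,"dx":0,"dy":0,"dz":0,"gripper":30},{"ax":0,"ay":0,"az":0,"dx":0,"dy":0,"dz":0,"gripper":30},{"ax":0,"ay":0,"az":0,"dx":0,"dy":0,"dz":0,"gripper":30}]'
python3 - <<'E'
from h import *
tgt([.6064,.1585,.2304],1.656)
w=snap('wrist','w14.png'); s=snap('side','s14.png')
E
```

```text
time: 20.35
position: [0.6073, 0.1593, 0.2274]
tool_rot: [0.676, 0.737, 0.001, 0.001]
ft_force: [1.0, 0.7, -0.5]
grip_width: 0.0078
time: 20.95
position: [0.6063, 0.1593, 0.2269]
tool_rot: [0.676, 0.737, -0.0, -0.0]
ft_force: [-0.2, -0.2, 0.1]
grip_width: 0.0257
pos [0.6063 0.1593 0.2269] tilt [-1.e-04 -1.e-04 -1.e+00] yaw 1.6579 d(mm) [-0.8 -0.  -3.5] az 0.0019 F [-0.17 -0.21  0.13] M [ 0.016 -0.085 -0.019] w 0.0257 t 20.95
```

View pics/w14.png

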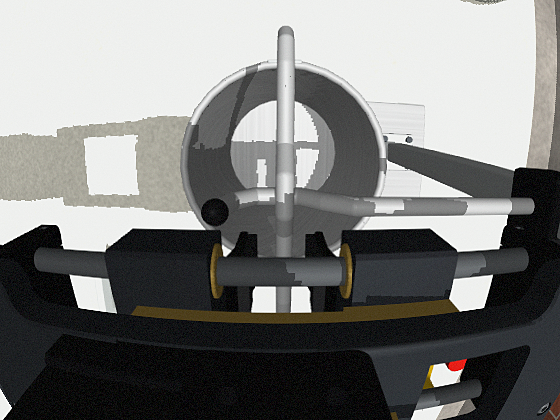

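The bail (column 285) hangs on the hook, clear of both open fingers (247, 313). I'll withdraw straight up.

```bash
python3 -m inch '[{"ax":0,"ay":0,"az":0,"dx":0,"dy":1,"dz":-3,"gripper":30},{"ax":0,"ay":0,"az":0,"dx":0,"dy":1,"dz":-5,"gripper":30},{"ax":0,"ay":0,"az":0,"dx":0,"dy":0,"dz":-10,"gripper":30},{"ax":0,"ay":0,"az":0,"dx":0,"dy":0,"dz":-15,"gripper":30},{"ax":0,"ay":0,"az":0,"dx":0,"dy":0,"dz":-25,"gripper":30},{"ax":0,"ay":0,"az":0,"dx":0,"dy":0,"dz":-30,"gripper":30},{"ax":0,"ay":0,"az":0,"dx":0,"dy":0,"dz":-30,"gripper":30},{"ax":0,"ay":0,"az":0,"dx":0,"dy":0,"dz":-20,"gripper":30}]'
python3 -m inch '[{"ax":0,"ay":0,"az":0,"dx":0,"dy":0,"dz":0,"gripper":30},{"ax":0,"ay":0,"az":0,"dx":0,"dy":0,"dz":0,"gripper":30},{"ax":0,"ay":0,"az":0,"dx":0,"dy":0,"dz":0,"gripper":30},{"ax":0,"ay":0,"az":0,"dx":0,"dy":0,"dz":0,"gripper":30},{"ax":0,"ay":0,"az":0,"dx":0,"dy":0,"dz":0,"gripper":30},{"ax":0,"ay":0,"az":0,"dx":0,"dy":0,"dz":0,"gripper":30},{"ax":0,"ay":0,"az":0,"dx":0,"dy":0,"dz":0,"gripper":30},{"ax":0,"ay":0,"az":0,"dx":0,"dy":0,"dz":0,"gripper":30}]'
python3 - <<'E'
from h import *
def chk(s):
    V=cloud(s).reshape(-1,3)
    m=(V[:,2]>.145)&(V[:,2]<.19)&(np.hypot(V[:,0]-.6,V[:,1]-.196)<.1)&(np.hypot(V[:,0]-.6,V[:,1]-.196)>.066)
    q=V[m]; print(len(q),np.linalg.lstsq(np.c_[q[:,:2]-[.6,.196],np.ones(len(q))],q[:,2],rcond=None)[0].round(4),q.mean(0).round(4))
w=snap('wrist','w15.png'); W=wcloud(w)
m=(W[...,2]>.15)&(W[...,2]<.165)&(np.hypot(W[...,0]-.6,W[...,1]-.196)<.09); q=W[m]; print('w rim',len(q),q.min(0).round(3),q.max(0).round(3),np.linalg.lstsq(np.c_[q[:,:2]-[.6,.196],np.ones(len(q))],q[:,2],rcond=None)[0].round(4))
s=snap('side','s15.png'); chk(s); chk(snap('side')); c=snap('scene','c15.png'); chk(c)
print(robot.get_obs()['time'],robot.get_obs()['ft_force'])
# bystanders: compare images
for n,a in (('side',s),('scene',c)):
    b=np.load(f'pics/{n}0.npz')['img'].astype(int); h=cv2.cvtColor(a['img'],cv2.COLOR_RGB2HSV); h0=cv2.cvtColor(b.astype(np.uint8),cv2.COLOR_RGB2HSV)
    for nm,f in (('red',lambda x:((x[...,0]<5)|(x[...,0]>175))&(x[...,1]>180)&(x[...,2]>90)),('yel',lambda x:(abs(x[...,0].astype(int)-22)<5)&(x[...,1]>200)&(x[...,2]>90))):
        r=[]
        for x in (h0,h):
            mm=f(x); mm[:210]=0 ; mm[:,320:]=0; v,u=np.nonzero(mm); r.append((u.mean().round(1),v.mean().round(1),len(u)))
        print(n,nm,r)
E
```

```text
time: 21.85
position: [0.6092, 0.1596, 0.3687]
tool_rot: [0.676, 0.737, 0.002, 0.002]
ft_force: [0.9, 0.3, 0.0]
grip_width: 0.0261
time: 22.65
position: [0.6084, 0.1595, 0.3648]
tool_rot: [0.676, 0.737, -0.0, -0.0]
ft_force: [-0.7, 0.2, 0.2]
grip_width: 0.0261
w rim 2448 [0.53 0.12 0.15] [0.682 0.272 0.163] [-0.0023 -0.0054  0.1582]
1115 [-0.0142  0.0094  0.1577] [0.6142 0.1963 0.1575]
1115 [-0.0101  0.0137  0.1575] [0.6138 0.1954 0.1574]
1075 [0.006  0.005  0.1572] [0.6152 0.1922 0.1573]
22.85 [ 0.03597995  0.4983534  -0.10178391]
side red [(np.float64(226.3), np.float64(245.3), 89), (np.float64(226.4), np.float64(245.4), 91)]
side yel [(np.float64(209.9), np.float64(250.3), 226), (np.float64(210.2), np.float64(250.5), 251)]
scene red [(np.float64(237.2), np.float64(243.5), 67), (np.float64(237.3), np.float64(243.7), 69)]
scene yel [(np.float64(217.7), np.float64(250.3), 279), (np.float64(217.6), np.float64(251.0), 322)]
```

View pics/w15.png

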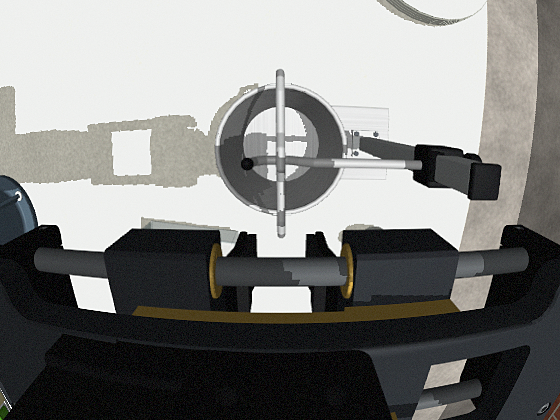

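View pics/s15.png

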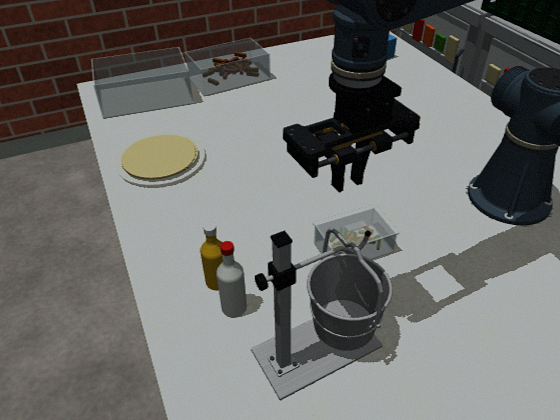

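The pail hangs by its kink, with the bail crossing the hook at (281,163), level and still. The gripper is well clear and the bottles and tub are at their old pixels. I'll wait a moment, then hand in.

```bash
python3 -m inch '[{"ax":0,"ay":0,"az":0,"dx":0,"dy":0,"dz":0,"gripper":30},{"ax":0,"ay":0,"az":0,"dx":0,"dy":0,"dz":0,"gripper":30},{"ax":0,"ay":0,"az":0,"dx":0,"dy":0,"dz":0,"gripper":30},{"ax":0,"ay":0,"az":0,"dx":0,"dy":0,"dz":0,"gripper":30},{"ax":0,"ay":0,"az":0,"dx":0,"dy":0,"dz":0,"gripper":30},{"ax":0,"ay":0,"az":0,"dx":0,"dy":0,"dz":0,"gripper":30}]'
python3 - <<'E'
from h import *
a=snap('wrist')['img'].astype(int); b=snap('wrist')['img'].astype(int); print('motion px',(abs(a-b).max(2)[60:225,200:420]>60).sum())
print(robot.hand_in())
E
```

```text
time: 23.45
position: [0.6084, 0.1594, 0.365]
tool_rot: [0.676, 0.737, -0.0, 0.0]
ft_force: [-0.2, -0.2, 0.3]
grip_width: 0.0262
motion px 4
the job is handed in; nothing more can be done
None
```

The pail is hanging on the stand's hook by the kink in its bail, and the job was handed in at about 23.5 s of the 72 s. The rig gives no verdict, so what follows rests on my own checks.

**What I did**
- **Swinging the bail:** I pinched the bar softly (5 N) on the -y side and swung it upright along its arc. By the camera fits the pail moved less than 2 mm.
- **Hanging it:** I gripped the bar deeper and harder, lifted the pail, and took it in over the hook's tip. I lowered it in 0.5 mm steps until the wrist load fell from about 6.8 N to 1 N. Only then did I ease the grip, open and withdraw straight up.

**Last checks**
- **Position:** just before release the kink was at (0.603, 0.197), against a hook seat measured at (0.603, 0.196).
- **Level and still:** the rim was level within 1° in the wrist, side and scene views. Two wrist pictures in a row showed almost no motion.
- **Let go:** the wrist force was about zero, with the fingers about 10 cm above the bar.
- **Bystanders:** the bottles stayed at their starting pixels within 1 px. I only compared the tub by eye, and it looked unmoved.

**What went wrong or disagreed**
- **Refused moves:** the first move calls were rejected for missing fields; nothing moved.
- **Side forces:** forces of 4–5 N built up partway through the bail swing; the pail stayed put.
- **Side-camera fit:** after the swing, the side camera put the pail's centre about 2 mm from the wrist camera's fit, which is within calibration.

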